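# Load the tilting board fixture and pin it at the soldering angle

### The arm

A 6-joint arm with a two-finger parallel gripper is mounted at the origin on a cart in front of the work surface, level with it; the furniture and walls round the work are solid. World frame = base frame: x ahead of the robot, y to its left, z up, the work surface at z = 0. Lengths are in m, angles in rad, forces in N, time in s.
With the tool pointing down it reaches from about 0.225 to 0.875 m from the base axis. Payload 3.4 kg.
Tool frame: the origin (TCP) lies between the finger pads; the fingertips stand 19 mm ahead of it and the grasp point (between the pads) is the TCP; z points along the fingers, y is the line along which they close (so a half turn about z gives the same grasp; the last joint's range is limited). The gripper opens to 85 mm and grips with 20 to 120 N. Pads are 22 mm wide; open, the fingers measure 114 mm over their backs; the gripper's body (76 mm by 85 mm) begins 54 mm behind the grasp point. The pads swing forward as they close: fully open they stand 13 mm farther back than shut.
Start: joints at [-1.416, 0.276, 1.505, -0, 1.361, -0.121], TCP at [0.157, -0.553, 0.25] pointing down, gripper open.
Joint ranges: [-2.89, 2.89], [-0.75, 2.08], [0.22, 2.7], [-1.18, 4.32], [0.11, 2.71], [-2.7, 2.7]. Speed limits (rad/s): [2.57, 2.57, 3.14, 3.14, 3.14, 3.14].

### API

Orientations are given as a unit quaternion [w, x, y, z].
In Python, from rig import get_state, imaging, ticket gives the robot as it stands. The module is installed in compiled form; this text tells all that it offers.
- The arm moves only by the shell command python3 -m inch 'ROWS' [FORCE]. ROWS is JSON, a list of rows, each an object with "claw": the opening, from -1 (shut) to 1 (fully open); "travel": the shift along the world's x, y, z in units of 200 mm (1.0 is 200 mm), a list of three; "turn": the turn about the world's z in units of 180 degrees (1.0 is 180 degrees). A call has 1 to 5 rows; each row is the pose to reach, as a shift and turn from the pose commanded when the call began, turning the shorter way round; what a row does not reach only later rows make up. A row lasts 1/10 s, in which the tool goes at most 50 mm and 8.59 degrees, less where a joint would pass 70% of its speed; a pose out of reach is approached as far as the arm can. A call with a number of a shift or a turn outside -1 to 1 is refused whole. A call with a gripper value outside its range is refused whole. The fingers move at their own pace and stop on an object; FORCE is the grip in N (left out, the last holds). Time passes only in rows, so rows that repeat a pose let the fingers close. It gives the time, the measured TCP pose, the force, the opening and the grip force at its end, in the units of the state.
- get_state(): the state, without advancing time (a new reading comes with each control period).
- imaging.get_image(name): name is "scene" or "top" or "wrist"; returns the picture (420x560x3 uint8, red, green, blue); there is no depth.
- imaging.camera_params(name): a dict with "camera_matrix" (3x3 intrinsics, pixels), "k1" (the pictures are not rectified: a ray, as slopes to the right and down, at radius r is drawn at 1 + k1 r^2 times it, then the intrinsics apply), "cam_to_world" (4x4, takes a point from camera to world coordinates); the wrist camera has in their place "T_tool_cam" (4x4, takes a point from camera to tool coordinates, whose origin is the TCP and whose axes are the flange's). Camera axes: x right, y down, z forward; pixel columns grow to the right and rows downward; lengths in m; the calibration is good to about 2 mm. A picture is of the moment at which its call begins: read the wrist's pose just before it. camera_params takes no time and is no camera call.
- ticket.sign_off(): hands the job in; it is judged then, once.
The state is a dict: "clock": time; "qpos": joint angles; "qd": joint speeds; "effort": joint torques, N m; "position": TCP position; "ee_rot": TCP orientation; "contact_force": force on the tool from outside, world axes, zero at the start; "moment": the same for the moment, N m; "width": finger opening in m; "gripper_force": force on a finger pad.
Only numpy, scipy, OpenCV 4.12 (cv2) and the standard library are available. Lean on these libraries where they do the work, as an engineer would, in place of code of your own. Each camera call takes 0.05 s, during which the arm holds its last target. There are 200 camera calls.

### The job

Swing the unpinned tilting fixture upright by its lever and push its lock pin home, then move every heat-sink card from the black rack into a slot of the frame, one to a slot, pushed right down, with the circuit board facing the fixture's front. With all cards in, draw the pin, tip the frame back to its third notch, 40 degrees, for soldering and push the pin home again. Leave the tape, tin and cutters where they lie.

Things in the scene. Friction and masses are not known exactly. Their poses are not given: they have to be found in the camera images.
- tilt (a joint): Angle of the fixture's swinging frame about its level trunnion axis, rad: 0 = upright (slots open straight up), growing as its top tips back, away from the fixture's front; -0.12 to 1.15. Nearly balanced and stiff, it stays where left; 2 to 3 N at the lever ball moves it. Notches of its index plate meet the lock pin at 0, 20, 40 and 60 degrees (0, 0.349, 0.698, 1.047).
- lock_pin (a joint): Travel of the 10 mm lock pin, m: 0 = home, 0.026 = drawn right out. Pull its knob to the fixture's left (+y) to draw it, push it to -y to send it home; 2 N moves it and it stays where left. Its round end meets the index plate at 0.013; below 0.008 it holds the frame. Stopped at about 0.013 it is on a tooth; within 0.05 rad of a notch a firm push (up to 20 N) draws the frame into line.
- jig: The grey tilting fixture, fixed to the desk: foot plate 125 (x) x 335 (y) mm, 14 mm high; origin under its middle, front to -x, y to its left along the trunnion axis. Cheek plates at y = -147 and +157 mm carry the frame; the right one is 121 mm high, the left one 175 mm. A notched steel index plate turns with the frame beside the left cheek; the lock pin passes through that cheek.
- pivot (a point): Middle of the swinging frame on its trunnion axis, 95 mm above the desk, over the middle of the foot plate. Its axes turn with the frame: x away from the fixture's front, y along the axis to the fixture's left, z up when the frame is upright.
- lever_ball (a point): Centre of the black ball, 26 mm across, on the frame's steel lever outside the right cheek (frame y = -166 mm), 118 mm from the trunnion axis; the lever points straight up when the frame is upright. Hold it with the fingers at its two sides along y, so that it can turn between them; moving it round its arc swings the frame.
- pin_knob (a point): Centre of the lock pin's black knob, 26 mm across, 22 mm long along y, with a 32 mm rim at its outer (left) end; outside the left cheek, 157 mm above the desk, 199 mm left of the fixture's middle when home. Take it from above with the fingers at its front and back.
- slot_left (a point): Where the centre of a card lies when fully seated in the left (+y) slot of the frame (axes of the frame). As slot_mid.
- slot_mid (a point): Where the centre of a card lies when fully seated in the middle slot of the frame (axes of the frame). The slots stand in a row along y, 84 mm apart: aluminium card guides 74 mm apart with 10 mm grooves and flared tops; floor 50 mm below this point, lips' tops 21 mm above. Empty at the start; a card fits any.
- slot_right (a point): Where the centre of a card lies when fully seated in the right (-y) slot of the frame (axes of the frame). As slot_mid.
- rack: Black card rack standing loose on the desk, 250 (x) x 98 (y) x 78 mm, 1.4 kg, origin at the centre of its underside, front to -x. Four upright slots across it at x = -87, -29, +29, +87 mm, each 10 mm wide and 70 mm deep, floor 8 mm above the desk; a card in it shows only its top 30 mm.
- card_1_centre (a point): Centre of a heat-sink card: aluminium plate 6 (x) x 70 (y) x 100 mm (z) standing upright, 0.17 kg, with a green circuit board on its front (-x) face. Its top 33 mm is bare; take it by that top edge (6 mm thick, fingers front and back), which lies 50 mm above this point. Absent in some runs.
- card_1_pcb: The circuit board fixed on the front of the card, reaching 22 mm forward of the plate's middle; origin at the board's centre on its back, 6 mm in front of the plate's middle and 36 mm above its lower edge.
- card_2_centre (a point): As card_1_centre, for another, equal card.
- card_2_pcb: As card_1_pcb, on card_2.
- card_3_centre (a point): As card_1_centre, for another, equal card.
- card_3_pcb: As card_1_pcb, on card_3.
- card_4_centre (a point): As card_1_centre, for another, equal card.
- card_4_pcb: As card_1_pcb, on card_4.
- tape_roll: Bystander: roll of white tape, 68 mm across, 19 mm high, lying on the desk at the left; origin under its centre.
- flux_pot: Bystander: round tin with a green lid, 56 mm across, 23 mm high; origin under its centre.
- side_cutters: Bystander: blue-handled cutters, 122 mm long, lying flat; origin at the middle of the underside.

How it is judged:
By the outcome, as a careful person would: the job done as asked, in the order asked, and still so for the second after the job is handed in, with the robot touching nothing.
Of card_1, card_2, card_3, card_4 only 2 to 3 are there at a start; the rules pass over those that are not, and their reading is None.
At some moment in a run one of rack may be knocked a few centimetres aside while the robot is not near it.
It also fails if it takes over 200 s, if anything falls off the work surface, if the arm or the gripper's body presses on something with over 40 N, if the wrist force passes 120 N, or if a joint passes its speed limit or range.

## Working session

There is one attempt and no reset: what is moved stays moved. The work goes in short steps, Python scripts to look and compute and a shell command to move; the robot and the scene stay as the last step left them, time stands still between calls to the robot, and variables do not carry over. Pictures are saved under pics/ and viewed, at most 14 in all, crops included, and the job is handed in when it is done.

```bash
mkdir -p pics; cat > h.py <<'E'
import numpy as np, cv2
from rig import get_state, imaging, ticket
def snap(n,f):
    s=get_state(); im=imaging.get_image(n); cv2.imwrite(f'pics/{f}.png',im[:,:,::-1]); np.save(f'pics/{f}.npy',np.r_[s['position'],s['ee_rot']]); return im
def T(n,f=None):
    p=imaging.camera_params(n)
    if 'cam_to_world' in p: M=np.array(p['cam_to_world'])
    else:
        from scipy.spatial.transform import Rotation as R
        s=np.load(f'pics/{f}.npy'); W=np.eye(4); W[:3,:3]=R.from_quat(s[[4,5,6,3]]).as_matrix(); W[:3,3]=s[:3]; M=W@np.array(p['T_tool_cam'])
    return np.array(p['camera_matrix']),p['k1'],M
def ray(n,uv,f=None):
    K,k,M=T(n,f); d=np.linalg.solve(K,[uv[0],uv[1],1])[:2]; u=d.copy()
    for _ in range(30): u=d/(1+k*(u@u))
    v=M[:3,:3]@np.r_[u,1]; return M[:3,3],v/np.linalg.norm(v)
def onz(n,uv,z,f=None):
    o,v=ray(n,uv,f); return o+v*(z-o[2])/v[2]
def meet(*rs):
    A=np.zeros((3,3));b=np.zeros(3)
    for o,v in rs: P=np.eye(3)-np.outer(v,v);A+=P;b+=P@o
    x=np.linalg.solve(A,b); return x,[np.linalg.norm((np.eye(3)-np.outer(v,v))@(x-o)) for o,v in rs]
def proj(n,X,f=None):
    K,k,M=T(n,f); c=M[:3,:3].T@(np.array(X)-M[:3,3]); u=c[:2]/c[2]; u=u*(1+k*(u@u)); return (K@np.r_[u,1])[:2]
E
python3 - <<'E'
from h import *
np.set_printoptions(precision=3,suppress=True)
s=get_state(); print(s)
snap('scene','s0');snap('top','t0')
for n in('scene','top'): print(T(n))
print(imaging.camera_params('wrist'))
E
```

```text
{'clock': 0.0, 'qpos': array([-1.416,  0.277,  1.506, -0.   ,  1.361, -0.121]), 'qd': array([-0.   , -0.   , -0.001, -0.   , -0.002, -0.001]), 'effort': array([  0.   , -41.677, -24.581,  -0.   ,   0.011,  -0.   ]), 'position': array([ 0.157, -0.553,  0.249]), 'ee_rot': array([-0.001,  0.991,  0.137, -0.   ]), 'contact_force': array([-0.506, -0.003,  0.395]), 'moment': array([0.014, 0.025, 0.033]), 'gripper_force': 0.0, 'width': 0.08502703908967106}
(array([[496.449,   0.   , 274.155],
       [  0.   , 496.449, 211.244],
       [  0.   ,   0.   ,   1.   ]]), -0.1868807543832231, array([[-0.753, -0.423,  0.505, -0.187],
       [-0.658,  0.464, -0.593,  0.869],
       [ 0.016, -0.779, -0.627,  1.001],
       [ 0.   ,  0.   ,  0.   ,  1.   ]]))
(array([[450.479,   0.   , 275.147],
       [  0.   , 450.479, 211.73 ],
       [  0.   ,   0.   ,   1.   ]]), -0.07096923467867844, array([[-0.014, -0.98 ,  0.198,  0.296],
       [-1.   ,  0.011, -0.013,  0.059],
       [ 0.01 , -0.199, -0.98 ,  1.231],
       [ 0.   ,  0.   ,  0.   ,  1.   ]]))
{'camera_matrix': array([[313.562,   0.   , 276.965],
       [  0.   , 313.562, 207.196],
       [  0.   ,   0.   ,   1.   ]]), 'k1': -0.02022772961355753, 'T_tool_cam': array([[ 0.001, -0.949, -0.315,  0.082],
       [ 1.   ,  0.001,  0.001, -0.   ],
       [-0.   , -0.315,  0.949, -0.123],
       [ 0.   ,  0.   ,  0.   ,  1.   ]])}
```

View pics/s0.png

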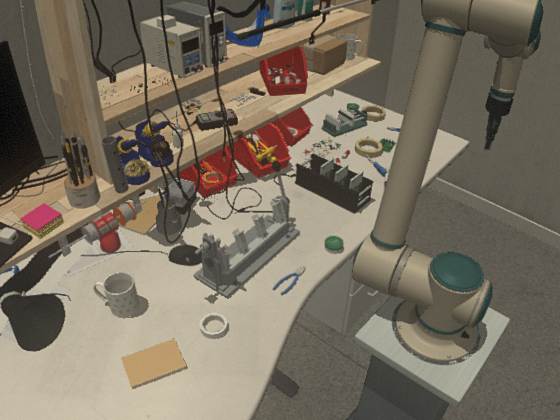

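View pics/t0.png

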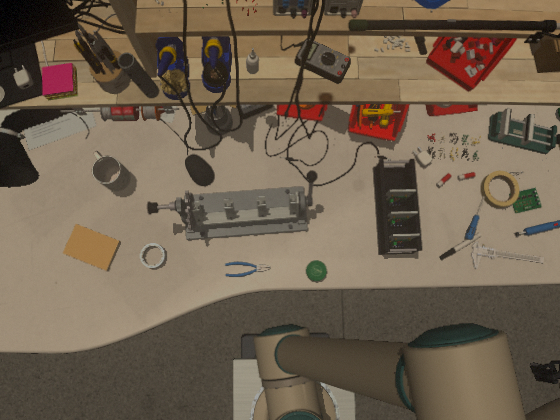

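```bash
python3 - <<'E'
from h import *
t=cv2.imread('pics/t0.png');s=cv2.imread('pics/s0.png')
a=cv2.resize(t[150:265,140:430],(800,317),interpolation=cv2.INTER_CUBIC)
b=cv2.resize(s[150:290,190:380],(380,280),interpolation=cv2.INTER_CUBIC)
c=cv2.resize(t[150:265,365:430],(158,280),interpolation=cv2.INTER_CUBIC)
d=cv2.resize(s[150:210,285:380],(262,165))
o=np.zeros((600,800,3),np.uint8);o[:317]=a;o[320:600,:380]=b;o[320:600,380:538]=c;o[320:485,538:800]=d
cv2.imwrite('pics/c0.png',o)
for nm,uv,z in [('tl',(375,160),.078),('tr',(415,157),.078),('br',(422,255),.078),('bl',(380,257),.078),('foot',(189,237),.014),('foot2',(311,228),.014),('ball',(311,176),.12),('knob',(153,208),.157)]: print(nm,onz('top',uv,z).round(3))
E
```

```text
tl [ 0.668 -0.227  0.078]
tr [ 0.676 -0.337  0.078]
br [ 0.41  -0.335  0.078]
bl [ 0.407 -0.225  0.078]
foot [0.474 0.279 0.014]
foot2 [ 0.495 -0.055  0.014]
ball [ 0.613 -0.049  0.12 ]
knob [0.526 0.343 0.157]
```

View pics/c0.png

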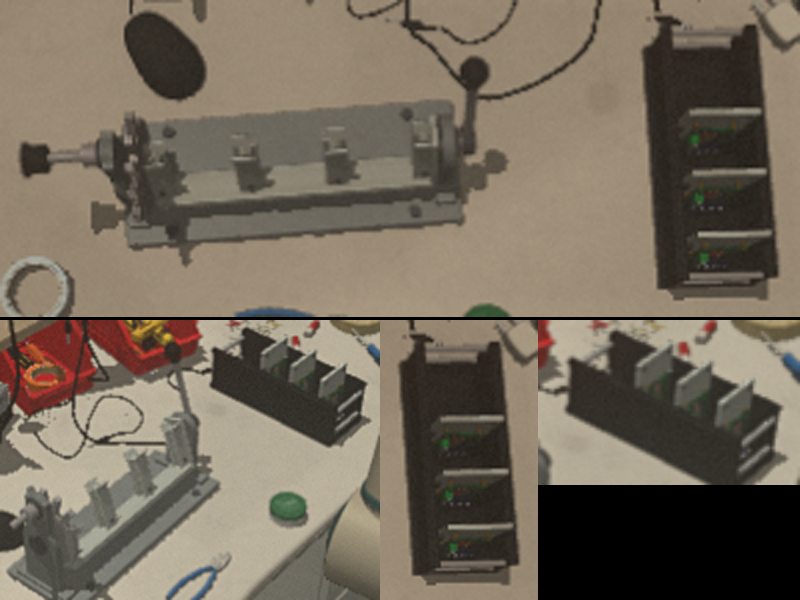

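```bash
python3 -m inch '[{"claw":1,"travel":[0.78,0.7,0.1],"turn":0.206},{"claw":1,"travel":[0.78,0.7,0.1],"turn":0.206},{"claw":1,"travel":[0.78,0.7,0.1],"turn":0.206},{"claw":1,"travel":[0.78,0.7,0.1],"turn":0.206},{"claw":1,"travel":[0.78,0.7,0.1],"turn":0.206}]' 40
python3 -m inch '[{"claw":1,"travel":[0.78,0.66,0],"turn":0.206},{"claw":1,"travel":[0.78,0.66,0],"turn":0.206},{"claw":1,"travel":[0.78,0.66,0],"turn":0.206},{"claw":1,"travel":[0.78,0.66,0],"turn":0.206},{"claw":1,"travel":[0.78,0.66,0],"turn":0.206}]'
python3 - <<'E'
from h import *
s=get_state();print(s['clock'],s['position'],s['ee_rot'],s['qpos'])
snap('wrist','w1')
snap('top','t1')
E
python3 -m inch '[{"claw":1,"travel":[0.1,0.9,0.3],"turn":-0.23},{"claw":1,"travel":[0.1,0.9,0.3],"turn":-0.23},{"claw":1,"travel":[0.1,0.9,0.3],"turn":-0.23},{"claw":1,"travel":[0.1,0.9,0.3],"turn":-0.23},{"claw":1,"travel":[0.1,0.9,0.3],"turn":-0.23}]'
python3 -m inch '[{"claw":1,"travel":[0,0.7,0.0],"turn":-0.23},{"claw":1,"travel":[0,0.7,0.0],"turn":-0.23},{"claw":1,"travel":[0,0.7,0.0],"turn":-0.23},{"claw":1,"travel":[0,0.7,0.0],"turn":-0.23},{"claw":1,"travel":[0,0.7,0],"turn":-0.23}]'
python3 - <<'E'
from h import *
s=get_state();print(s['clock'],s['position'],s['ee_rot'],s['qpos'])
snap('wrist','w2')
E
```

```text
clock: 0.6
position: [0.3155, -0.4096, 0.2707]
ee_rot: [-0.0, 0.894, 0.449, 0.001]
contact_force: [-0.1, -0.1, 0.2]
width: 0.0855
gripper_force: 0.0
clock: 1.1
position: [0.472, -0.2779, 0.2698]
ee_rot: [-0.0, 0.704, 0.71, 0.001]
contact_force: [-1.2, -0.8, -0.7]
width: 0.085
gripper_force: 0.0
1.1 [ 0.47203679 -0.27789359  0.26976382] [-1.53230849e-04  7.04337374e-01  7.09864024e-01  1.38145783e-03] [-0.6608844   0.22413223  1.52833386  0.00282624  1.38909909 -0.66921096]
clock: 1.7
position: [0.4886, -0.0988, 0.3324]
ee_rot: [0.0, 0.911, 0.413, 0.002]
contact_force: [-0.2, -0.5, -1.0]
width: 0.0853
gripper_force: 0.0
clock: 2.2
position: [0.4881, 0.039, 0.3302]
ee_rot: [0.0, 0.997, 0.077, -0.0]
contact_force: [0.3, 0.7, 0.1]
width: 0.0857
gripper_force: 0.0
2.2 [0.48807635 0.03896245 0.33015026] [ 2.25337666e-04  9.96996500e-01  7.74457040e-02 -3.01948625e-04] [-6.21811712e-02  1.09000717e-01  1.52556603e+00 -5.31439648e-04
  1.50756117e+00  1.35360221e+00]
```

View pics/w1.png

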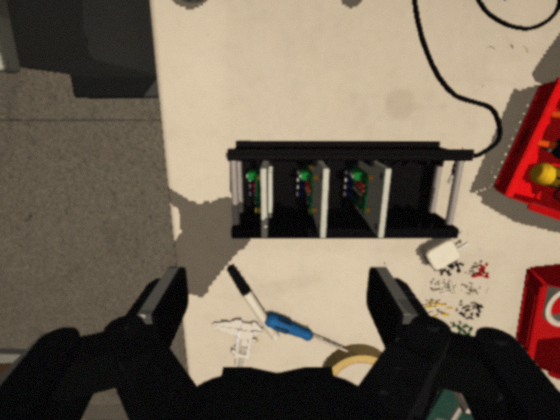

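View pics/w2.png

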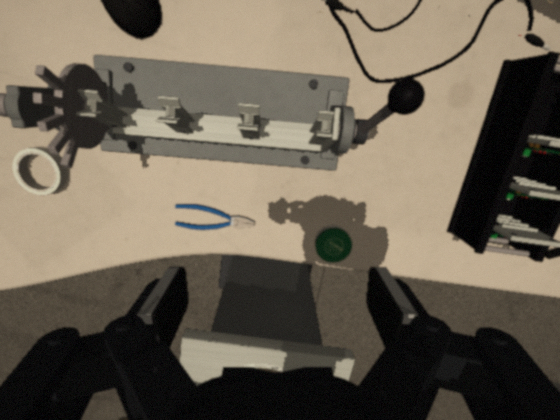

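```bash
python3 - <<'E'
from h import *
np.set_printoptions(precision=4,suppress=True)
w2=cv2.imread('pics/w2.png')
def blob(im,x0,x1,y0,y1,thr,f='lo'):
    g=cv2.cvtColor(im,cv2.COLOR_BGR2GRAY)[y0:y1,x0:x1]; m=((g<thr) if f=='lo' else (g>thr)).astype(np.uint8)
    m=cv2.morphologyEx(m,cv2.MORPH_OPEN,np.ones((3,3),np.uint8))
    n,l,st,c=cv2.connectedComponentsWithStats(m)
    return [(st[i,:].tolist(),(c[i]+[x0,y0]).round(1).tolist()) for i in range(1,n) if st[i,4]>8]
b2=blob(w2,380,430,70,120,50);print('ball w2',b2)
t=cv2.imread('pics/t0.png');bt=blob(t,303,320,166,184,50);print('ball t0',bt)
s=cv2.imread('pics/s0.png');bs=blob(s,270,292,155,180,50);print('ball s0',bs)
if b2 and bt:
  print(meet(ray('wrist',b2[0][1],'w2'),ray('top',bt[0][1])))
print('foot w2',[onz('wrist',p,.014,'w2') for p in [(97,57),(348,78),(336,170),(102,150)]])
kt=blob(t,140,165,195,220,50);print('knob',kt)
w1=cv2.imread('pics/w1.png')
print('cards w1',blob(w1,228,468,150,240,105,'hi'))
print('cards t0',blob(t,378,424,155,262,105,'hi'))
print('rack w1 corners z78',[onz('wrist',p,.078,'w1') for p in [(230,150),(472,150),(458,235),(233,236)]])
E
```

```text
ball w2 [([0, 6, 44, 44, 1122], [403.5, 96.9])]
ball t0 [([4, 6, 9, 10, 73], [311.1, 176.2])]
ball s0 [([3, 8, 7, 8, 41], [276.5, 166.7])]
(array([ 0.5882, -0.0409,  0.2054]), [np.float64(0.0003922932612393321), np.float64(0.000392293261239234)])
foot w2 [array([0.5899, 0.2889, 0.014 ]), array([ 0.6146, -0.035 ,  0.014 ]), array([ 0.493 , -0.0454,  0.014 ]), array([0.4702, 0.2838, 0.014 ])]
knob [([8, 8, 10, 10, 67], [152.5, 208.2])]
cards w1 [([0, 11, 14, 44, 556], [234.4, 181.8]), ([203, 11, 23, 57, 861], [442.6, 188.9]), ([220, 11, 20, 79, 1105], [460.1, 202.2]), ([32, 16, 13, 54, 604], [266.2, 191.2]), ([23, 18, 180, 72, 1262], [350.2, 212.6]), ([36, 75, 3, 3, 9], [265.0, 226.0])]
cards t0 [([7, 0, 30, 7, 166], [399.4, 157.5]), ([40, 0, 6, 8, 37], [421.0, 157.8]), ([6, 8, 20, 3, 60], [393.5, 164.0]), ([0, 8, 46, 99, 645], [414.1, 219.2])]
rack w1 corners z78 [array([ 0.4252, -0.2402,  0.078 ]), array([ 0.6684, -0.2377,  0.078 ]), array([ 0.6717, -0.3304,  0.078 ]), array([ 0.425 , -0.3334,  0.078 ])]
```

```bash
python3 -m inch '[{"claw":1,"travel":[0.44,-0.4,-0.1],"turn":-0.027},{"claw":1,"travel":[0.44,-0.4,-0.1],"turn":-0.027},{"claw":0.2,"travel":[0.44,-0.4,-0.1],"turn":-0.027},{"claw":0.2,"travel":[0.44,-0.4,-0.1],"turn":-0.027},{"claw":0.2,"travel":[0.44,-0.4,-0.1],"turn":-0.027}]'
python3 - <<'E'
from h import *
s=get_state();print(s['clock'],s['position'],s['ee_rot'])
snap('wrist','w3')
im=cv2.imread('pics/w3.png');g=cv2.medianBlur(cv2.cvtColor(im,cv2.COLOR_BGR2GRAY),5)
print(proj('wrist',[.588,-.041,.205],'w3'))
c=cv2.HoughCircles(g,cv2.HOUGH_GRADIENT,1.2,40,param1=80,param2=18,minRadius=15,maxRadius=35)
print(c)
E
```

```text
clock: 2.75
position: [0.5758, -0.0422, 0.3097]
ee_rot: [-0.0, 0.999, 0.038, -0.001]
contact_force: [-1.1, 0.3, -0.2]
width: 0.0511
gripper_force: 0.0
2.75 [ 0.57584784 -0.04223276  0.30974903] [-3.89559282e-04  9.99289583e-01  3.76676817e-02 -1.15028281e-03]
[276.78271563 199.63594081]
[[[435.00003    72.600006   33.       ]
  [283.80002   293.40002    19.08     ]
  [279.        199.8        17.04     ]
  [ 29.400002   57.000004   20.52     ]
  [455.40002   289.80002    29.04     ]
  [226.20001    36.600002   26.279999 ]
  [366.6        76.200005   34.32     ]
  [477.00003   227.40001    33.       ]
  [303.         58.2        29.04     ]
  [310.2       111.00001    27.720001 ]
  [138.6       202.20001    21.       ]
  [  6.6000004 203.40001    34.32     ]
  [131.40001   341.40002    33.       ]
  [ 66.600006   95.4        20.16     ]
  [150.6       252.6        34.32     ]
  [210.6       203.40001    24.960001 ]
  [ 64.200005  187.8        23.64     ]
  [318.6        19.800001   24.6      ]
  [372.6       246.6        23.52     ]
  [247.8       100.200005   22.08     ]]]
```

View pics/w3.png

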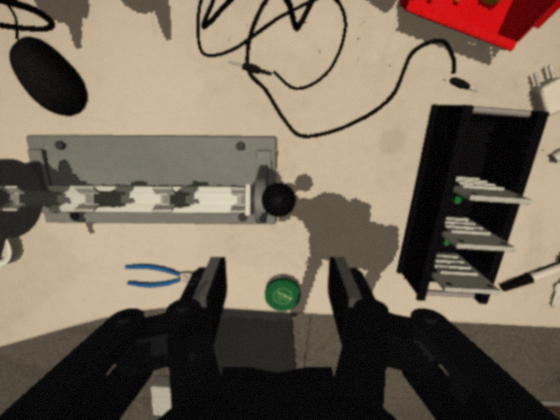

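```bash
python3 -m inch '[{"claw":0.2,"travel":[0.06,0,0],"turn":0},{"claw":0.2,"travel":[0.06,0,-0.2],"turn":0},{"claw":0.2,"travel":[0.06,0,-0.4],"turn":0},{"claw":0.2,"travel":[0.06,0,-0.52],"turn":0},{"claw":0.2,"travel":[0.06,0,-0.52],"turn":0}]' 25
python3 -m inch '[{"claw":-1,"travel":[0,0,0],"turn":0},{"claw":-1,"travel":[0,0,0],"turn":0},{"claw":-1,"travel":[0,0,0],"turn":0},{"claw":-1,"travel":[0,0,0],"turn":0},{"claw":-1,"travel":[0,0,0],"turn":0}]' 25
python3 - <<'E'
from h import *
for p in [(28,136),(276,137),(275,222),(45,221)]: print(onz('wrist',p,.014,'w3'))
E
```

```text
clock: 3.3
position: [0.5863, -0.04, 0.2032]
ee_rot: [-0.001, 0.999, 0.039, -0.003]
contact_force: [-0.4, -0.1, -0.2]
width: 0.0516
gripper_force: 0.0
clock: 3.8
position: [0.59, -0.042, 0.2086]
ee_rot: [0.001, 0.999, 0.038, 0.002]
contact_force: [-0.0, -2.3, 5.6]
width: 0.0243
gripper_force: 24.8
[0.59225302 0.29031548 0.014     ]
[ 0.61491801 -0.03771116  0.014     ]
[ 0.4958547  -0.04529442  0.014     ]
[0.47165397 0.28626059 0.014     ]
```

```bash
python3 -m inch '[{"claw":-1,"travel":[-0.04,-0.003,0.01],"turn":0},{"claw":-1,"travel":[-0.083,-0.006,0.018],"turn":0},{"claw":-1,"travel":[-0.125,-0.009,0.022],"turn":0},{"claw":-1,"travel":[-0.166,-0.012,0.024],"turn":0},{"claw":-1,"travel":[-0.166,-0.012,0.024],"turn":0}]' 30
python3 - <<'E'
from h import *
snap('wrist','w4');snap('scene','s4');snap('top','t4')
E
```

```text
clock: 4.3
position: [0.5556, -0.0444, 0.2132]
ee_rot: [0.001, 0.999, 0.038, 0.002]
contact_force: [0.5, -3.3, 9.2]
width: 0.0243
gripper_force: 29.9
```

View pics/w4.png

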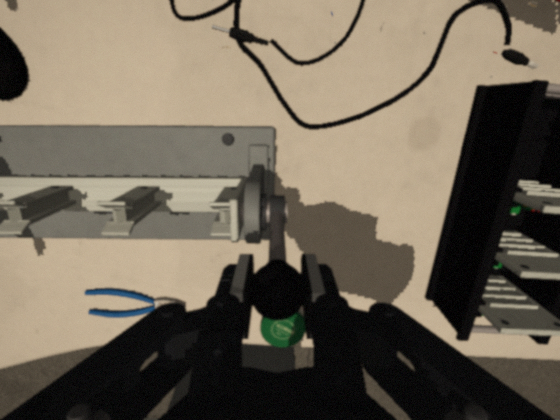

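```bash
python3 -m inch '[{"claw":0,"travel":[0,0,0],"turn":0},{"claw":0,"travel":[0,0,0],"turn":0},{"claw":0,"travel":[0,0,0.2],"turn":0},{"claw":0,"travel":[0,0,0.35],"turn":0},{"claw":0,"travel":[0,0,0.35],"turn":0}]' 30
python3 -m inch '[{"claw":0.3,"travel":[-0.07,0.97,0],"turn":0.24},{"claw":0.3,"travel":[-0.07,0.97,0],"turn":0.24},{"claw":0.3,"travel":[-0.07,0.97,0],"turn":0.24},{"claw":0.3,"travel":[-0.07,0.97,0],"turn":0.24},{"claw":0.3,"travel":[-0.07,0.97,0],"turn":0.24}]'
python3 -m inch '[{"claw":0.3,"travel":[-0.07,0.97,0],"turn":0.24},{"claw":0.3,"travel":[-0.07,0.97,0],"turn":0.24},{"claw":0.3,"travel":[-0.07,0.97,0],"turn":0.24},{"claw":0.3,"travel":[-0.07,0.97,0],"turn":0.26},{"claw":0.3,"travel":[-0.07,0.97,0],"turn":0.26}]'
python3 -m inch '[{"claw":0.3,"travel":[0,0,0],"turn":0.022},{"claw":0.3,"travel":[0,0,0],"turn":0.022}]'
python3 - <<'E'
from h import *
s=get_state();print(s['clock'],s['position'],s['ee_rot'])
snap('wrist','w5');snap('top','t5');snap('scene','s5')
print(proj('wrist',[.5275,.345,.157],'w5'))
E
```

```text
clock: 4.95
position: [0.557, -0.0436, 0.2849]
ee_rot: [0.0, 0.999, 0.039, 0.003]
contact_force: [1.1, 0.2, -0.3]
width: 0.0428
gripper_force: 0.0
clock: 5.45
position: [0.5392, 0.1559, 0.2795]
ee_rot: [-0.002, 0.913, 0.407, -0.001]
contact_force: [0.4, -0.7, 0.8]
width: 0.0554
gripper_force: 0.0
clock: 5.95
position: [0.5251, 0.3499, 0.2787]
ee_rot: [-0.002, 0.701, 0.714, -0.001]
contact_force: [0.7, 0.2, 0.3]
width: 0.0554
gripper_force: 0.0
clock: 6.15
position: [0.5261, 0.3447, 0.2793]
ee_rot: [-0.001, 0.68, 0.734, -0.002]
contact_force: [0.2, 0.3, 0.7]
width: 0.0553
gripper_force: 0.0
6.15 [0.5261347  0.34471527 0.27926074] [-0.0008397   0.67963709  0.73354601 -0.00172227]
[277.87175759 206.54168295]
```

View pics/w5.png

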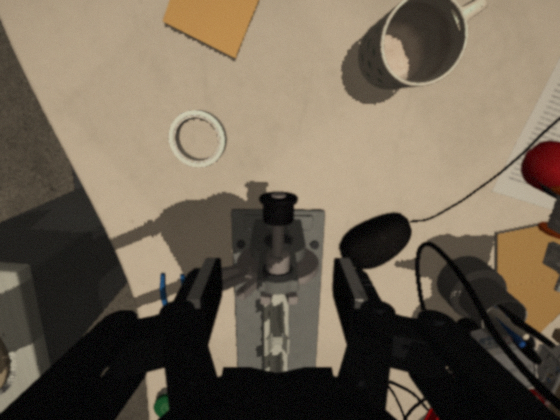

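```bash
python3 -m inch '[{"claw":0.3,"travel":[0.01,-0.013,-0.2],"turn":0},{"claw":0.3,"travel":[0.01,-0.013,-0.4],"turn":0},{"claw":0.3,"travel":[0.01,-0.013,-0.55],"turn":0},{"claw":0.3,"travel":[0.01,-0.013,-0.625],"turn":0},{"claw":0.3,"travel":[0.01,-0.013,-0.625],"turn":0}]' 60
python3 -m inch '[{"claw":-1,"travel":[0,0,0],"turn":0},{"claw":-1,"travel":[0,0,0],"turn":0},{"claw":-1,"travel":[0,0,0],"turn":0},{"claw":-1,"travel":[0,0,0],"turn":0}]' 60
```

```text
clock: 6.8
position: [0.5277, 0.3403, 0.1531]
ee_rot: [-0.001, 0.681, 0.733, -0.003]
contact_force: [0.2, 0.3, 1.2]
width: 0.055
gripper_force: 0.0
clock: 7.2
position: [0.5269, 0.3415, 0.1577]
ee_rot: [-0.001, 0.68, 0.733, -0.002]
contact_force: [-6.6, -0.3, 2.0]
width: 0.0281
gripper_force: 58.8
```

```bash
python3 -m inch '[{"claw":-1,"travel":[0,-0.02,0],"turn":0},{"claw":-1,"travel":[0.002,-0.04,0],"turn":0},{"claw":-1,"travel":[0.003,-0.05,0],"turn":0},{"claw":-1,"travel":[0.003,-0.05,0],"turn":0}]'
python3 -m inch '[{"claw":-1,"travel":[0,-0.01,0],"turn":0},{"claw":-1,"travel":[0.002,-0.02,0],"turn":0},{"claw":-1,"travel":[0.003,-0.025,0],"turn":0},{"claw":-1,"travel":[0.003,-0.025,0],"turn":0}]'
```

```text
clock: 7.6
position: [0.5275, 0.3321, 0.1577]
ee_rot: [-0.002, 0.68, 0.733, -0.001]
contact_force: [-6.0, -0.1, 2.3]
width: 0.0287
gripper_force: 59.0
clock: 8.0
position: [0.5279, 0.3272, 0.1577]
ee_rot: [-0.002, 0.68, 0.733, -0.001]
contact_force: [-6.2, 1.0, 2.6]
width: 0.0284
gripper_force: 59.0
```

```bash
python3 -m inch '[{"claw":-1,"travel":[0,-0.01,0],"turn":0},{"claw":-1,"travel":[0.002,-0.02,0],"turn":0},{"claw":-1,"travel":[0.002,-0.03,0],"turn":0},{"claw":-1,"travel":[0.003,-0.04,0],"turn":0},{"claw":-1,"travel":[0.003,-0.04,0],"turn":0}]'
```

```text
clock: 8.5
position: [0.5284, 0.3193, 0.1577]
ee_rot: [-0.002, 0.68, 0.733, -0.001]
contact_force: [-7.2, 1.6, 2.5]
width: 0.0282
gripper_force: 59.0
```

```bash
python3 -m inch '[{"claw":-1,"travel":[0,-0.01,0],"turn":0},{"claw":-1,"travel":[0.002,-0.02,0],"turn":0},{"claw":-1,"travel":[0.002,-0.03,0],"turn":0},{"claw":-1,"travel":[0.002,-0.03,0],"turn":0}]'
```

```text
clock: 8.9
position: [0.5285, 0.3177, 0.1577]
ee_rot: [-0.005, 0.681, 0.733, 0.002]
contact_force: [-6.8, 11.3, 0.7]
width: 0.0281
gripper_force: 59.2
```

```bash
python3 -m inch '[{"claw":0.3,"travel":[0,0.02,0],"turn":0},{"claw":0.3,"travel":[0,0.02,0],"turn":0},{"claw":0.3,"travel":[0,0.02,0],"turn":0},{"claw":0.3,"travel":[0,0.02,0.2],"turn":0},{"claw":0.3,"travel":[0,0.02,0.45],"turn":0}]' 40
python3 -m inch '[{"claw":1,"travel":[0.08,-0.99,0.2],"turn":0},{"claw":1,"travel":[0.08,-0.99,0.2],"turn":0},{"claw":1,"travel":[0.08,-0.99,0.2],"turn":0},{"claw":1,"travel":[0.08,-0.99,0.2],"turn":0},{"claw":1,"travel":[0.08,-0.99,0.2],"turn":0}]'
python3 - <<'E'
from h import *
snap('wrist','w6')
E
python3 -m inch '[{"claw":1,"travel":[0.03,-0.5,0],"turn":0},{"claw":1,"travel":[0.03,-0.5,0],"turn":0},{"claw":1,"travel":[0.03,-0.5,0],"turn":0},{"claw":1,"travel":[0.03,-0.5,0],"turn":0}]'
python3 - <<'E'
from h import *
snap('wrist','w7')
a=cv2.imread('pics/w6.png')[60:360,180:380];b=cv2.imread('pics/w7.png')[60:360,180:380]
cv2.imwrite('pics/c67.png',cv2.resize(np.hstack([a,b]),(800,600),interpolation=cv2.INTER_CUBIC))
E
```

```text
clock: 9.4
position: [0.5307, 0.3155, 0.245]
ee_rot: [-0.001, 0.68, 0.733, -0.003]
contact_force: [1.6, 0.3, 0.4]
width: 0.0553
gripper_force: 0.0
clock: 9.9
position: [0.549, 0.1127, 0.2884]
ee_rot: [0.003, 0.682, 0.731, 0.0]
contact_force: [-0.3, 1.1, -0.2]
width: 0.0855
gripper_force: 0.0
clock: 10.35
position: [0.5537, 0.0187, 0.286]
ee_rot: [-0.0, 0.681, 0.733, 0.0]
contact_force: [0.2, -0.5, -0.1]
width: 0.0855
gripper_force: 0.0
```

View pics/c67.png

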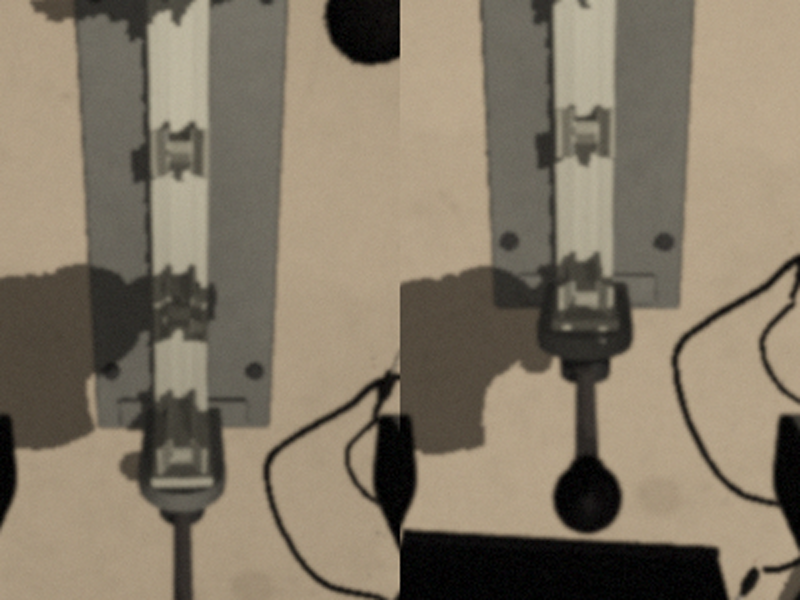

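```bash
python3 - <<'E'
from h import *
np.set_printoptions(precision=4,suppress=True)
a=lambda X,Y:(180+X/2,60+Y/2); b=lambda X,Y:(180+(X-400)/2,60+Y/2)
c=np.array([.543,.123]);y=np.deg2rad(4.1);R=np.array([[np.cos(y),np.sin(y)],[-np.sin(y),np.cos(y)]])
for n,p,q in [('B',(183,310),(585,133)),('Btop',(183,270),(585,108)),('Bbot',(183,338),(585,160)),('end',(182,450),(584,290)),('endbot',(182,475),(585,312))]:
    X,r=meet(ray('wrist',a(*p),'w6'),ray('wrist',b(*q),'w7')); print(n,X,r[0].round(4),'local',R@(X[:2]-c))
print('ball',onz('wrist',b(586,494),.213,'w7'),R@(onz('wrist',b(586,494),.213,'w7')[:2]-c))
for n,p,f in [('fl',(97,427),'w6'),('fr',(270,427),'w6')]: print(n,onz('wrist',a(*p),.014,'w6'))
for n,p in [('fl',(494,306)),('fr',(680,306))]: print(n,onz('wrist',b(*p),.014,'w7'))
# edge widths along guide B in w7
g=cv2.cvtColor(cv2.imread('pics/w7.png'),cv2.COLOR_BGR2GRAY)
for v in (116,120,124,128,132,136): print(v,g[v,250:296])
E
```

```text
B [0.5467 0.078  0.0926] 0.0008 local [ 0.0005 -0.0452]
Btop [0.5455 0.0885 0.0519] 0.0008 local [ 0.     -0.0346]
Bbot [0.5477 0.0661 0.1033] 0.0007 local [ 0.0006 -0.057 ]
end [0.5515 0.0037 0.1126] 0.0005 local [-0.0001 -0.1196]
endbot [ 0.5523 -0.003   0.1261] 0.0002 local [ 0.0003 -0.1263]
ball [ 0.5564 -0.0426  0.213 ] [ 0.0015 -0.1662]
fl [ 0.4924 -0.0443  0.014 ]
fr [ 0.6167 -0.0359  0.014 ]
fl [ 0.4926 -0.0439  0.014 ]
fr [ 0.6164 -0.0347  0.014 ]
116 [101  99  95  77  57  45  61  90 119 137 133 116 111 106 108 116 120 133
 150 165 170 169 162 157 142 115  85  70  78  88  87  85  84  93 103 128
 136 124 108 103 103 106 106 103 104 106]
120 [104 105 103  98  78  58  57  78 111 135 135 117 110 111 111 122 121 115
 101 100 104 102 100  96  97  95  97  96 100  98  88  86  86  88 102 126
 141 127 109 103 102 102 103 100 103 103]
124 [104  99  99  92  78  59  51  78 111 140 139 122 111 108 109 110 116 125
 138 144 148 146 142 144 146 147 149 151 147 127  99  88  84  91 107 132
 143 125 106 101 105 102 107 104 103 106]
128 [ 50  47  44  45  44  47  53  75 115 143 138 118 110 106 112 124 130 126
 115 109 106 107 107 106 106 104 109 121 129 116  98  88  85  91 108 131
 138 124 107  98 102 104 106 102 105 102]
132 [ 46  43  42  47  42  46  50  74 114 140 138 122 111 108 109 116 115 101
  85  83  84  83  85  83  84  80  79  83  94  94  91  88  86  94 113 135
 141 127 108 103 102 106 107 107 106 103]
136 [ 48  46  47  48  46  49  50  74 114 139 137 122 107 107 109 116 115 105
  84  82  77  76  73  74  82 103 117 121 118 106  94  88  80  90 110 132
 140 127 112 107 107 109 105 106 107 106]
```

```bash
python3 -m inch '[{"claw":1,"travel":[-0.04,0.31,-0.25],"turn":0},{"claw":1,"travel":[-0.04,0.31,-0.25],"turn":0},{"claw":1,"travel":[-0.04,0.31,-0.25],"turn":0},{"claw":1,"travel":[-0.04,0.31,-0.25],"turn":0}]'
python3 - <<'E'
from h import *
snap('wrist','w8')
E
python3 -m inch '[{"claw":1,"travel":[-0.03,0.42,0],"turn":0},{"claw":1,"travel":[-0.03,0.42,0],"turn":0},{"claw":1,"travel":[-0.03,0.42,0],"turn":0},{"claw":1,"travel":[-0.03,0.42,0],"turn":0}]'
python3 - <<'E'
from h import *
snap('wrist','w9')
a=cv2.imread('pics/w8.png')[20:320,215:335];b=cv2.imread('pics/w9.png')[20:320,215:335];c=cv2.imread('pics/w1.png')[140:245,225:395]
o=np.zeros((600,800,3),np.uint8)
o[:,:240]=cv2.resize(a,(240,600),interpolation=cv2.INTER_CUBIC);o[:,240:480]=cv2.resize(b,(240,600),interpolation=cv2.INTER_CUBIC)
o[:198,480:800]=cv2.resize(c,(320,198),interpolation=cv2.INTER_CUBIC)
z=cv2.imread('pics/w8.png')
o[200:600,480:800]=cv2.resize(z[150:250,235:315],(320,400),interpolation=cv2.INTER_CUBIC)
cv2.imwrite('pics/c89.png',o)
E
```

```text
clock: 10.8
position: [0.5453, 0.0825, 0.236]
ee_rot: [-0.0, 0.679, 0.734, -0.0]
contact_force: [-0.6, -0.7, 0.5]
width: 0.0855
gripper_force: 0.0
clock: 11.25
position: [0.5402, 0.1648, 0.2371]
ee_rot: [0.001, 0.679, 0.734, 0.001]
contact_force: [-0.4, -0.2, 0.0]
width: 0.0854
gripper_force: 0.0
```

View pics/c89.png

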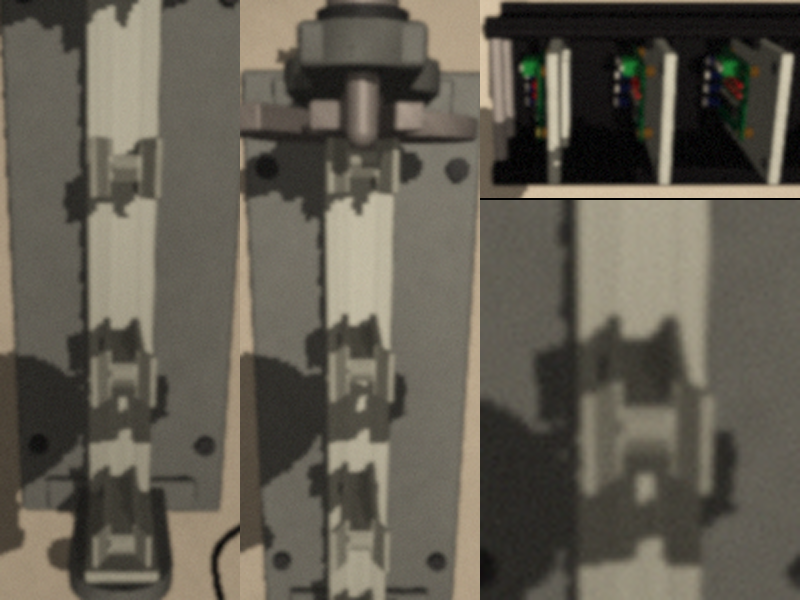

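```bash
python3 - <<'E'
from h import *
np.set_printoptions(precision=4,suppress=True)
c=np.array([.543,.123]);y=np.deg2rad(4.1);R=np.array([[np.cos(y),np.sin(y)],[-np.sin(y),np.cos(y)]])
for f,pts in [('w8',{'B':(277.3,204),'C':(277,100),'E':(276,293)}),('w9',{'C':(275.5,205),'B':(275.5,291),'D':(276,108)})]:
  for n,p in pts.items():
    for z in (.11,.116,.122):
      X=onz('wrist',p,z,f); print(f,n,z,R@(X[:2]-c))
for f,u in (('w8',277),('w9',275)):
  g=cv2.cvtColor(cv2.imread(f'pics/{f}.png'),cv2.COLOR_BGR2GRAY)
  print(f,[(v,int(x)) for v,x in zip(range(90,320,2),g[90:320:2,u-4:u+5].mean(1))])
E
```

```text
w8 B 0.11 [ 0.0008 -0.0393]
w8 B 0.116 [ 0.0007 -0.0374]
w8 B 0.122 [ 0.0007 -0.0354]
w8 C 0.11 [-0.0002  0.0429]
w8 C 0.116 [-0.0002  0.0429]
w8 C 0.122 [-0.0002  0.0428]
w8 E 0.11 [ 0.0003 -0.1255]
w8 E 0.116 [ 0.0003 -0.1215]
w8 E 0.122 [ 0.0003 -0.1174]
w9 C 0.11 [0.0004 0.0419]
w9 C 0.116 [0.0004 0.0438]
w9 C 0.122 [0.0004 0.0458]
w9 B 0.11 [ 0.0008 -0.0417]
w9 B 0.116 [ 0.0008 -0.0377]
w9 B 0.122 [ 0.0008 -0.0338]
w9 D 0.11 [0.0004 0.1195]
w9 D 0.116 [0.0004 0.1196]
w9 D 0.122 [0.0004 0.1197]
w8 [(90, 167), (92, 165), (94, 156), (96, 128), (98, 123), (100, 128), (102, 126), (104, 106), (106, 93), (108, 92), (110, 86), (112, 68), (114, 69), (116, 70), (118, 73), (120, 81), (122, 106), (124, 120), (126, 119), (128, 133), (130, 164), (132, 164), (134, 164), (136, 164), (138, 164), (140, 163), (142, 162), (144, 161), (146, 161), (148, 161), (150, 162), (152, 161), (154, 160), (156, 159), (158, 159), (160, 159), (162, 159), (164, 159), (166, 157), (168, 158), (170, 158), (172, 156), (174, 157), (176, 155), (178, 152), (180, 138), (182, 120), (184, 84), (186, 52), (188, 50), (190, 48
[... 1363 characters left out ...]
7), (200, 129), (202, 141), (204, 144), (206, 134), (208, 112), (210, 113), (212, 101), (214, 79), (216, 79), (218, 105), (220, 117), (222, 123), (224, 115), (226, 84), (228, 76), (230, 75), (232, 75), (234, 94), (236, 124), (238, 143), (240, 161), (242, 169), (244, 170), (246, 169), (248, 169), (250, 165), (252, 150), (254, 130), (256, 79), (258, 59), (260, 58), (262, 57), (264, 56), (266, 57), (268, 57), (270, 59), (272, 59), (274, 58), (276, 60), (278, 61), (280, 65), (282, 66), (284, 80), (286, 129), (288, 141), (290, 145), (292, 137), (294, 129), (296, 153), (298, 157), (300, 160), (302, 157), (304, 158), (306, 158), (308, 157), (310, 157), (312, 155), (314, 144), (316, 119), (318, 84)]
```

```bash
python3 - <<'E'
from h import *
np.set_printoptions(precision=4,suppress=True)
w1=cv2.imread('pics/w1.png');g=cv2.cvtColor(w1,cv2.COLOR_BGR2GRAY).astype(int)
for u0,u1 in ((255,278),(312,334),(370,396)):
  for v in (175,200,225): print(v,u0,g[v,u0:u1])
for u in (265,324,384): print(u,[(v,int(x)) for v,x in zip(range(158,246),g[158:246,u-2:u+3].max(1))][::2])
t=cv2.cvtColor(cv2.imread('pics/t1.png'),cv2.COLOR_BGR2GRAY).astype(int)
t0=cv2.cvtColor(cv2.imread('pics/t0.png'),cv2.COLOR_BGR2GRAY).astype(int)
for x in (.45,.508,.566): print(proj('top',[x,-.285,.108]))
print([(v,int(x)) for v,x in zip(range(180,262),t0[180:262,398:408].mean(1))])
for v in (190,212,235): print(v,[(u,int(x)) for u,x in zip(range(376,424),t0[v-1:v+2,376:424].max(0))])
E
```

```text
175 255 [ 48  47  46  53  78 127 169 192 196 196 181 141 118 155 186 189 171 112
  62  32  22  18  20]
200 255 [ 29  30  22  23  38  82 140 173 190 191 183 154 129 155 186 195 178 128
  68  29  14  18  19]
225 255 [ 10   5   3   6   9  30  59  81  99 116 129 116  84  44  16   2   7   8
   9   8  10   2   6]
175 312 [ 39  51  56  61  61  59  55  52  46  53  97 150 185 195 201 191 153  97
  47  24  18  18]
200 312 [ 44  54  55  54  52  55  54  55  74 115 158 184 191 191 177 132  71  31
  19  22  19  19]
225 312 [  5   3  12  25  42  45  47  64 120 161 184 186 189 172 129  64  17   8
   7   7   8   6]
175 370 [ 58  61  60  58  55  57  54  54  54  47  32  27  38  62 106 153 187 196
 196 185 141  78  38  27  21  21]
200 370 [ 57  56  54  55  57  52  55  51  57  55  58  88 142 175 187 190 183 148
  95  43  17  20  19  23  19  17]
225 370 [ 49  54  53  47  44  35  33  51  83 132 169 187 185 180 155  99  42   7
  10   9   1  10   7   5   7   3]
265 [(158, 24), (160, 52), (162, 84), (164, 86), (166, 88), (168, 134), (170, 192), (172, 196), (174, 196), (176, 199), (178, 197), (180, 195), (182,
[... 3396 characters left out ...]
140), (413, 142), (414, 143), (415, 143), (416, 139), (417, 116), (418, 57), (419, 103), (420, 140), (421, 140), (422, 140), (423, 140)]
235 [(376, 143), (377, 83), (378, 49), (379, 48), (380, 44), (381, 41), (382, 41), (383, 42), (384, 43), (385, 45), (386, 48), (387, 48), (388, 46), (389, 66), (390, 67), (391, 65), (392, 60), (393, 141), (394, 142), (395, 145), (396, 145), (397, 140), (398, 141), (399, 141), (400, 143), (401, 144), (402, 144), (403, 142), (404, 140), (405, 139), (406, 141), (407, 140), (408, 136), (409, 135), (410, 133), (411, 132), (412, 132), (413, 129), (414, 129), (415, 131), (416, 133), (417, 132), (418, 132), (419, 106), (420, 57), (421, 109), (422, 141), (423, 140)]
```

```bash
python3 - <<'E'
from h import *
np.set_printoptions(precision=4,suppress=True)
for n,p,q in [('1a',(263.7,203),(406,234.6)),('1b',(270,203),(406,234.6)),('2',(324,203),(404.3,212)),('3',(384,203),(402.7,190))]:
  X,r=meet(ray('wrist',p,'w1'),ray('top',q)); print(n,X,r[0].round(4))
print(*[onz('wrist',p,.108,'w1') for p in [(262.7,170),(324,203),(326,170),(321.5,235),(387.5,170),(384,203),(379.5,235)]],sep='\n')
print([onz('top',p,.108) for p in [(389.7,190),(415.3,190),(390.7,212),(417.3,212),(392.7,235),(419.3,235)]])
E
```

```text
1a [ 0.4606 -0.289   0.102 ] 0.0003
1b [ 0.4661 -0.3006  0.0649] 0.0002
2 [ 0.5189 -0.2877  0.1049] 0.0004
3 [ 0.5781 -0.2885  0.1015] 0.0006
[ 0.4601 -0.255   0.108 ]
[ 0.5183 -0.2863  0.108 ]
[ 0.5184 -0.2544  0.108 ]
[ 0.5177 -0.3194  0.108 ]
[ 0.5753 -0.2539  0.108 ]
[ 0.5757 -0.2858  0.108 ]
[ 0.5751 -0.319   0.108 ]
[array([ 0.5768, -0.253 ,  0.108 ]), array([ 0.5762, -0.3204,  0.108 ]), array([ 0.5188, -0.2518,  0.108 ]), array([ 0.518 , -0.3211,  0.108 ]), array([ 0.4592, -0.2532,  0.108 ]), array([ 0.4583, -0.3218,  0.108 ])]
```

```bash
python3 -m inch '[{"claw":0,"travel":[-0.1,-0.8,0.25],"turn":0},{"claw":0,"travel":[-0.1,-0.8,0.25],"turn":0},{"claw":0,"travel":[-0.1,-0.8,0.25],"turn":0},{"claw":0,"travel":[-0.1,-0.8,0.25],"turn":-0.028},{"claw":0,"travel":[-0.1,-0.8,0.25],"turn":-0.028}]' 40
python3 -m inch '[{"claw":0,"travel":[-0.15,-0.9,0],"turn":0},{"claw":0,"travel":[-0.15,-0.9,0],"turn":0},{"claw":0,"travel":[-0.15,-0.9,0],"turn":0},{"claw":0,"travel":[-0.15,-0.9,0],"turn":0},{"claw":0,"travel":[-0.15,-0.9,0],"turn":0}]'
python3 -m inch '[{"claw":0,"travel":[-0.15,-0.56,-0.3],"turn":0},{"claw":0,"travel":[-0.15,-0.56,-0.3],"turn":0},{"claw":-0.06,"travel":[-0.15,-0.56,-0.3],"turn":0},{"claw":-0.06,"travel":[-0.15,-0.56,-0.3],"turn":0}]'
cat >> h.py <<'E'
def cards(f):
    im=cv2.imread(f'pics/{f}.png'); g=cv2.cvtColor(im,cv2.COLOR_BGR2GRAY); K=[]
    c=[proj('wrist',[x,y,.108],f) for x,y in ((.42,-.25),(.66,-.25),(.42,-.32),(.66,-.32))]
    return c
E
python3 - <<'E'
from h import *
np.set_printoptions(precision=4,suppress=True)
snap('wrist','w10');print(get_state()['position'])
for x in (.460,.518,.5755): print([proj('wrist',[x,y,.108],'w10') for y in (-.252,-.287,-.322)])
g=cv2.cvtColor(cv2.imread('pics/w10.png'),cv2.COLOR_BGR2GRAY).astype(int)
for x in (.460,.518,.5755):
  for y in (-.27,-.3):
    u,v=proj('wrist',[x,y,.108],'w10').astype(int); print(u,v,g[v,u-14:u+15])
E
```

```text
clock: 11.8
position: [0.5199, 0.0006, 0.2878]
ee_rot: [0.002, 0.714, 0.7, 0.0]
contact_force: [-0.2, 0.2, 0.5]
width: 0.0424
gripper_force: 0.0
clock: 12.3
position: [0.489, -0.1792, 0.2857]
ee_rot: [0.0, 0.713, 0.701, -0.001]
contact_force: [-0.2, 0.5, -0.2]
width: 0.0425
gripper_force: 0.0
clock: 12.7
position: [0.4581, -0.2888, 0.2234]
ee_rot: [-0.002, 0.712, 0.702, -0.001]
contact_force: [-0.8, 0.9, 0.3]
width: 0.0398
gripper_force: 0.0
[ 0.459  -0.2873  0.2247]
[array([277.9931, 164.5385]), array([278.5606, 207.8499]), array([279.0796, 247.5406])]
[array([353.6729, 163.5876]), array([350.9671, 206.9666]), array([348.4367, 246.7211])]
[array([428.4372, 162.7488]), array([422.5293, 206.092 ]), array([417.0105, 245.8311])]
278 187 [203 158 115 130 176 213 226 226 209 185 137  80  40  21  26  25  23  25
  28  25  25  25  22  25  24  20  25  28  28]
278 222 [221 204 162 113  88  97 107 111 105  90  54  20   8   7   3   4   7   7
   5   9   7   1   8  11   9   9   9  10   4]
352 186 [154  81  34  27  28  26  27  26  25  27  25  29  14   5   2  11  18  23
  50  65  53  35  15  16  15  13   7  17  30]
350 222 [161  92  29  12   6  12  11  12   5  12   5  13  10   4   7  13   3   6
   9   4  11  14  11   5   9   7  10   8   9]
425 185 [147  78  34  26  25  21  26  23  26  21  24  22  26  24  23  27  22  24
  21  23  27  26  24  25  24  24  24  23  27]
420 221 [195 124  47  15  10  12  16   9  11   7   5   2  13   1   6   9   5   8
  13   0   5   5   3   8  10   8  10   2   3]
```

View pics/w10.png

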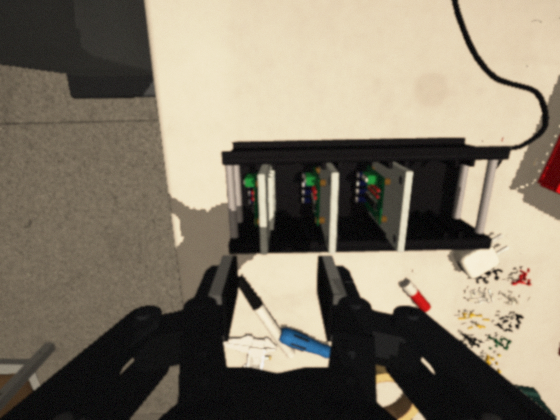

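```bash
cat >> h.py <<'E'
def strips(f,v,u0,u1,thr=140):
    g=cv2.cvtColor(cv2.imread(f'pics/{f}.png'),cv2.COLOR_BGR2GRAY)[v-1:v+2].mean(0); m=g>thr; out=[];u=u0
    while u<u1:
        if m[u]:
            a=u
            while u<u1 and m[u]: u+=1
            out.append((round((a+u-1)/2,1),u-a))
        u+=1
    return out
E
python3 - <<'E'
from h import *
np.set_printoptions(precision=4,suppress=True)
for v in (172,180,190,200,210,220,230,236): 
  S=strips('w10',v,243,440); print(v,S,[onz('wrist',(s[0],v),.108,'w10')[:2].tolist() for s in S if 5<s[1]<12])
g=cv2.cvtColor(cv2.imread('pics/w10.png'),cv2.COLOR_BGR2GRAY)
for u in (264,333,405): print(u,[(v,int(g[v,u-3:u+4].max())) for v in (*range(156,176,2),*range(236,258,2))])
for n,a,b in [('1',(263.7,203),(264,207)),('2',(324,203),(334,207)),('3',(384,203),(406,207))]: print(onz('wrist',b,.108,'w10')-onz('wrist',a,.108,'w1'))
E
```

```text
172 [(271.5, 4), (334.5, 4), (409.0, 7)] [[0.5613268594714557, -0.2590587414389572]]
180 [(261.0, 7), (270.5, 6), (334.5, 8), (366.5, 2), (408.0, 7)] [[0.4466064320309904, -0.26396551613221214], [0.45400670846915464, -0.2640640259021607], [0.5038451696227931, -0.26470643552553924], [0.5612813854707323, -0.2654010612977088]]
190 [(261.5, 8), (271.0, 7), (334.0, 7), (407.0, 7)] [[0.44675957213014267, -0.2720265372969959], [0.45423560121012296, -0.272124791517832], [0.503797836176765, -0.2727629994442772], [0.5614254891982624, -0.27347609845730403]]
200 [(262.0, 7), (271.0, 7), (333.5, 8), (406.0, 7)] [[0.44691539750992826, -0.28025414220508366], [0.4540715570876809, -0.2803469942669712], [0.5037513728291924, -0.2809860938230919], [0.5615768884995417, -0.2817177880635589]]
210 [(262.5, 8), (270.5, 6), (333.5, 8), (405.0, 7)] [[0.4470740124238704, -0.28865460025170575], [0.45350216656838316, -0.2887369194983219], [0.5041076840558403, -0.28938716789110114], [0.5617358265312022, -0.2901324199383789]]
220 [(262.5, 8), (270.0, 1), (333.0, 7), (403.5, 6)] [[0.44682940557256634, -0.29722936809
[... 455 characters left out ...]
, (238, 110), (240, 108), (242, 110), (244, 110), (246, 114), (248, 111), (250, 110), (252, 110), (254, 190), (256, 222)]
333 [(156, 29), (158, 30), (160, 27), (162, 47), (164, 91), (166, 100), (168, 100), (170, 98), (172, 157), (174, 222), (236, 216), (238, 218), (240, 221), (242, 220), (244, 219), (246, 222), (248, 219), (250, 221), (252, 217), (254, 223), (256, 226)]
405 [(156, 31), (158, 28), (160, 22), (162, 27), (164, 27), (166, 71), (168, 94), (170, 108), (172, 201), (174, 225), (236, 217), (238, 218), (240, 220), (242, 218), (244, 220), (246, 219), (248, 217), (250, 215), (252, 214), (254, 222), (256, 221)]
[-0.0125  0.0006  0.    ]
[-0.0139 -0.0006  0.    ]
[-0.0135 -0.0018  0.    ]
```

```bash
python3 -m inch '[{"claw":-0.06,"travel":[-0.06,-0.008,-0.1],"turn":0},{"claw":-0.06,"travel":[-0.06,-0.008,-0.3],"turn":0},{"claw":-0.06,"travel":[-0.06,-0.008,-0.5],"turn":0},{"claw":-0.06,"travel":[-0.06,-0.008,-0.63],"turn":0},{"claw":-0.06,"travel":[-0.06,-0.008,-0.63],"turn":0}]' 50
python3 -m inch '[{"claw":-1,"travel":[0,0,0],"turn":0},{"claw":-1,"travel":[0,0,0],"turn":0},{"claw":-1,"travel":[0,0,0],"turn":0},{"claw":-1,"travel":[0,0,0],"turn":0},{"claw":-1,"travel":[0,0,0],"turn":0}]' 50
```

```text
clock: 13.25
position: [0.4463, -0.2855, 0.0975]
ee_rot: [-0.004, 0.711, 0.703, 0.0]
contact_force: [-0.3, 0.5, -0.5]
width: 0.0402
gripper_force: 0.0
clock: 13.75
position: [0.4488, -0.2895, 0.1023]
ee_rot: [0.002, 0.712, 0.703, 0.001]
contact_force: [0.3, 0.8, 6.8]
width: 0.0049
gripper_force: 50.2
```

```bash
python3 -m inch '[{"claw":-1,"travel":[0,0,0.1],"turn":0},{"claw":-1,"travel":[0,0,0.25],"turn":0},{"claw":-1,"travel":[0,0,0.5],"turn":0},{"claw":-1,"travel":[0,0,0.75],"turn":0},{"claw":-1,"travel":[0,0,1],"turn":0}]'
python3 -m inch '[{"claw":-1,"travel":[0,0.15,0.2],"turn":0.027},{"claw":-1,"travel":[0.05,0.35,0.3],"turn":0.027},{"claw":-1,"travel":[0.1,0.55,0.3],"turn":0.027},{"claw":-1,"travel":[0.15,0.75,0.3],"turn":0.027},{"claw":-1,"travel":[0.2,1,0.3],"turn":0.027}]'
python3 -m inch '[{"claw":-1,"travel":[0.05,0.2,0],"turn":0},{"claw":-1,"travel":[0.1,0.4,0],"turn":0},{"claw":-1,"travel":[0.2,0.6,0],"turn":0},{"claw":-1,"travel":[0.24,0.85,0],"turn":0},{"claw":-1,"travel":[0.24,1,0],"turn":0}]'
python3 -m inch '[{"claw":-1,"travel":[0.0,0.2,0],"turn":0},{"claw":-1,"travel":[0.0,0.4,0],"turn":0},{"claw":-1,"travel":[0,0.48,0],"turn":0},{"claw":-1,"travel":[0,0.48,0],"turn":0}]'
python3 - <<'E'
from h import *
snap('wrist','w11');print(get_state()['position'],get_state()['contact_force'])
E
```

```text
clock: 14.25
position: [0.4472, -0.2885, 0.3025]
ee_rot: [0.0, 0.712, 0.703, 0.0]
contact_force: [0.8, -0.6, -2.3]
width: 0.0047
gripper_force: 49.5
clock: 14.75
position: [0.4875, -0.089, 0.3608]
ee_rot: [0.001, 0.682, 0.732, 0.0]
contact_force: [1.7, 0.1, -2.2]
width: 0.0053
gripper_force: 49.5
clock: 15.25
position: [0.5358, 0.1134, 0.3601]
ee_rot: [-0.0, 0.68, 0.733, 0.001]
contact_force: [-0.4, -0.5, -1.8]
width: 0.0048
gripper_force: 49.5
clock: 15.65
position: [0.5349, 0.2081, 0.3601]
ee_rot: [-0.0, 0.68, 0.733, 0.0]
contact_force: [-0.9, -0.3, -1.9]
width: 0.0049
gripper_force: 49.5
[0.5350688  0.20641571 0.3601344 ] [-0.14624578 -1.01832862 -1.48236839]
```

View pics/w11.png

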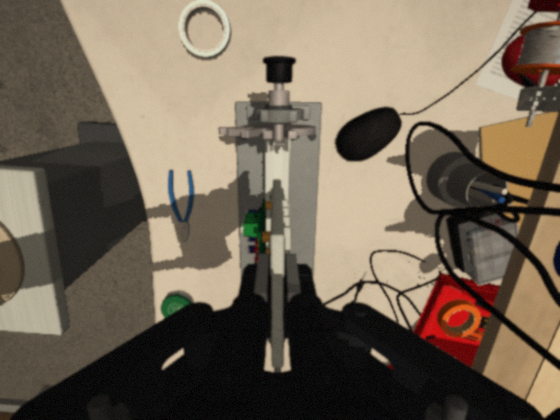

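```bash
python3 - <<'E'
from h import *
np.set_printoptions(precision=4,suppress=True)
p=np.load('pics/w11.npy')[:3];print(p)
for z in (.364,.368,.372): print(z,[onz('wrist',q,z,'w11')-p for q in ((277.5,236),(278,370))])
g=cv2.cvtColor(cv2.imread('pics/w11.png'),cv2.COLOR_BGR2GRAY).astype(int)
print([(v,int(g[v,275:281].mean())) for v in range(140,400,3)])
for v in (160,200,230,245,300,350): print(v,g[v,265:292])
E
```

```text
[0.5349 0.2081 0.3601]
0.364 [array([-0.001 ,  0.0292,  0.0039]), array([ 0.0047, -0.0415,  0.0039])]
0.368 [array([-0.0011,  0.0309,  0.0079]), array([ 0.0044, -0.0374,  0.0079])]
0.372 [array([-0.0013,  0.0327,  0.0119]), array([ 0.0041, -0.0333,  0.0119])]
[(140, 117), (143, 115), (146, 105), (149, 128), (152, 166), (155, 206), (158, 208), (161, 208), (164, 209), (167, 208), (170, 208), (173, 208), (176, 208), (179, 150), (182, 88), (185, 88), (188, 82), (191, 82), (194, 81), (197, 82), (200, 82), (203, 84), (206, 84), (209, 81), (212, 83), (215, 82), (218, 81), (221, 82), (224, 82), (227, 83), (230, 82), (233, 91), (236, 172), (239, 184), (242, 183), (245, 186), (248, 187), (251, 186), (254, 187), (257, 186), (260, 185), (263, 188), (266, 185), (269, 185), (272, 176), (275, 89), (278, 86), (281, 83), (284, 85), (287, 88), (290, 86), (293, 86), (296, 86), (299, 85), (302, 85), (305, 85), (308, 84), (311, 89), (314, 87), (317, 86), (320, 88), (323, 88), (326, 87), (329, 83), (332, 88), (335, 87), (338, 84), (341, 83), (344, 84), (347, 85), (350, 83), (353, 84), (356, 87), (359, 84), (362, 84), (365, 82), (368, 70), (371, 55), (374, 10), (377, 8), (380, 12), (383, 9), (386, 11), (389, 11), (392, 11), (395, 9), (398, 10)]
160 [149 183 197 202 199 205 205 202 203 205 207 210 206 207 209 211 209 206
 203 201 201 200 200 183 159 140 135]
200 [ 62  73  81  78  74  71  71  74  74  77  80  82  85  82  81  87  96 115
 139 151 159 161 163 146 132 126 126]
230 [ 73 120 151 160 150 120  86  74  75  77  79  80  85  84  83  83  83  90
 112 150 173 185 190 186 175 148 127]
245 [ 60 102 110  97  82 103 140 166 180 188 185 184 191 186 186 186 182 170
 149 142 157 180 189 190 179 158 133]
300 [45 47 34 22 14 28 45 67 80 89 84 84 85 88 84 82 79 64 42 22 15 21 34 48
 44 31 21]
350 [ 88 143 177 187 181 163 127  93  81  83  86  82  80  83  84  83  84  88
 119 158 179 184 175 140  84  38  12]
```

```bash
python3 -m inch '[{"claw":-1,"travel":[0.008,0.01,-0.15],"turn":0},{"claw":-1,"travel":[0.008,0.01,-0.35],"turn":0},{"claw":-1,"travel":[0.008,0.01,-0.55],"turn":0},{"claw":-1,"travel":[0.008,0.01,-0.68],"turn":0},{"claw":-1,"travel":[0.008,0.01,-0.68],"turn":0}]'
python3 - <<'E'
from h import *
snap('wrist','w12');s=get_state();print(s['position'],s['contact_force'])
a=cv2.imread('pics/w12.png')[100:400,215:340]
b=cv2.imread('pics/w12.png')[130:250,235:320]
cv2.imwrite('pics/c12.png',np.hstack([cv2.resize(a,(250,600)),cv2.resize(b,(425,600),interpolation=cv2.INTER_CUBIC)]))
E
```

```text
clock: 16.2
position: [0.5344, 0.2055, 0.2202]
ee_rot: [-0.002, 0.682, 0.731, -0.004]
contact_force: [-1.3, -0.9, -2.5]
width: 0.005
gripper_force: 49.5
[0.5361575  0.206246   0.22296131] [ 0.81976182  0.53766505 -1.2078543 ]
```

View pics/c12.png

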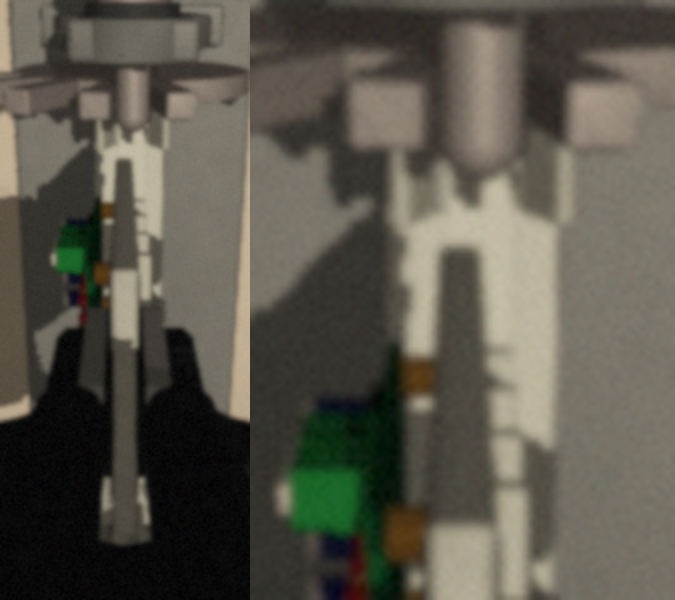

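```bash
python3 - <<'E'
from h import *
np.set_printoptions(precision=4,suppress=True)
c=np.array([.5432,.1233]);y=np.deg2rad(4.1);R=np.array([[np.cos(y),np.sin(y)],[-np.sin(y),np.cos(y)]])
L=lambda p,z,f:R@(onz('wrist',p,z,f)[:2]-c)
for z in (.122,.127,.132): print(L((277,180),z,'w12'))
for z in (.11,.116,.122): print('lipend D',L((265,175),z,'w12'),L((297.5,174),z,'w12'), 'w9 D lips end',L((265,119),z,'w9'),L((286,119),z,'w9'))
g=cv2.cvtColor(cv2.imread('pics/w12.png'),cv2.COLOR_BGR2GRAY).astype(int)
for v in (165,168,171,176): print(v,g[v,255:308])
g=cv2.cvtColor(cv2.imread('pics/w9.png'),cv2.COLOR_BGR2GRAY).astype(int)
for u in (262,264,266,286,288,290): print(u,[(v,int(g[v,u])) for v in range(84,140,2)])
for u in (262,264,266,286,288,290): print(u,[(v,int(g[v,u])) for v in range(170,250,2)])
E
```

```text
[-0.0027  0.1108]
[-0.0027  0.112 ]
[-0.0026  0.1132]
lipend D [-0.0119  0.1118] [0.0127 0.1126] w9 D lips end [-0.0083  0.1111] [0.0079 0.1112]
lipend D [-0.0116  0.1131] [0.0123 0.1139] w9 D lips end [-0.0081  0.1114] [0.0077 0.1115]
lipend D [-0.0113  0.1145] [0.012  0.1153] w9 D lips end [-0.0078  0.1117] [0.0075 0.1118]
165 [ 51  50  56  51  54  52  57  79 111 141 147 126 101  87  87  89 105 125
 144 146 131  93  76  72  74  81  94 112 126 137 148 132 104  95  95  90
  90  88  89  87  99 125 149 150 141 123 120 121 122 120 119 124 121]
168 [ 56  60  58  63  55  54  57  81 113 145 157 147 129 115 111 110 117 129
 150 158 143 111  92  82  85 105 144 175 185 186 184 169 141 113 102  91
  87  86  88  90 101 128 148 150 137 126 119 118 119 121 120 122 119]
171 [102 113 112  98  82  65  68  93 120 145 159 145 128 114 111 118 120 131
 149 167 178 180 164 143 136 143 163 178 184 185 184 181 166 144 122 104
  94  94  90  93 104 127 149 153 139 125 117 116 120 119 120 120 122]
176 [ 63  54  54  50  53  50  57  69  90 116 141 160 174 179 183 181 184 182
 180 184 185 187 186 185 182 189 186
[... 4130 characters left out ...]
 105), (212, 103), (214, 103), (216, 100), (218, 104), (220, 91), (222, 71), (224, 69), (226, 68), (228, 69), (230, 69), (232, 72), (234, 75), (236, 77), (238, 76), (240, 104), (242, 147), (244, 156), (246, 154), (248, 153)]
290 [(170, 147), (172, 146), (174, 144), (176, 144), (178, 141), (180, 134), (182, 132), (184, 133), (186, 129), (188, 128), (190, 126), (192, 130), (194, 123), (196, 111), (198, 136), (200, 138), (202, 142), (204, 138), (206, 139), (208, 138), (210, 137), (212, 136), (214, 130), (216, 132), (218, 132), (220, 113), (222, 62), (224, 51), (226, 50), (228, 50), (230, 63), (232, 88), (234, 92), (236, 92), (238, 98), (240, 105), (242, 111), (244, 111), (246, 113), (248, 109)]
```

```bash
python3 -m inch '[{"claw":-1,"travel":[0.012,0.033,0],"turn":0},{"claw":-1,"travel":[0.012,0.033,-0.03],"turn":0},{"claw":-1,"travel":[0.012,0.033,-0.06],"turn":0},{"claw":-1,"travel":[0.012,0.033,-0.09],"turn":0},{"claw":-1,"travel":[0.012,0.033,-0.09],"turn":0}]'
python3 -m inch '[{"claw":-1,"travel":[0,0,-0.025],"turn":0},{"claw":-1,"travel":[0,0,-0.05],"turn":0},{"claw":-1,"travel":[0,0,-0.05],"turn":0}]'
python3 - <<'E'
from h import *
for i in range(3): snap('wrist','w13'); s=get_state();print(s['position'],s['contact_force'])
g=cv2.cvtColor(cv2.imread('pics/w13.png'),cv2.COLOR_BGR2GRAY).astype(int)
print([(v,int(g[v,274:281].mean())) for v in range(160,240,2)])
E
```

```text
clock: 16.75
position: [0.5387, 0.2145, 0.2052]
ee_rot: [-0.0, 0.681, 0.732, -0.001]
contact_force: [-0.0, -0.2, -2.5]
width: 0.0048
gripper_force: 49.4
clock: 17.05
position: [0.5403, 0.2142, 0.2004]
ee_rot: [0.002, 0.681, 0.732, 0.001]
contact_force: [-3.6, -4.2, 17.5]
width: 0.0053
gripper_force: 52.6
[0.54026614 0.21416815 0.2003802 ] [-3.29163392 -2.81256221 17.35112542]
[0.54023535 0.21417745 0.20036809] [-4.3369547  -3.34946605 17.6941075 ]
[0.54024677 0.2141737  0.20039666] [-2.15671982 -3.6055379  17.04891221]
[(160, 78), (162, 76), (164, 74), (166, 72), (168, 72), (170, 72), (172, 73), (174, 78), (176, 83), (178, 88), (180, 89), (182, 83), (184, 78), (186, 75), (188, 75), (190, 76), (192, 81), (194, 79), (196, 78), (198, 77), (200, 75), (202, 75), (204, 74), (206, 73), (208, 74), (210, 74), (212, 74), (214, 74), (216, 73), (218, 74), (220, 73), (222, 74), (224, 72), (226, 73), (228, 73), (230, 74), (232, 74), (234, 98), (236, 150), (238, 167)]
```

```bash
python3 -m inch '[{"claw":-1,"travel":[0,0,0.04],"turn":0},{"claw":-1,"travel":[0,0,0.06],"turn":0},{"claw":-1,"travel":[0,0,0.06],"turn":0}]'
python3 - <<'E'
from h import *
np.set_printoptions(precision=4,suppress=True)
snap('wrist','w14');s=get_state();print(s['position'],s['contact_force'])
c=np.array([.5432,.1233]);y=np.deg2rad(4.1);R=np.array([[np.cos(y),np.sin(y)],[-np.sin(y),np.cos(y)]])
g=cv2.cvtColor(cv2.imread('pics/w14.png'),cv2.COLOR_BGR2GRAY).astype(int)
for v in range(156,200,3): print(v,g[v,255:306])
E
```

```text
clock: 17.5
position: [0.5398, 0.2149, 0.2084]
ee_rot: [0.0, 0.681, 0.732, 0.001]
contact_force: [-0.1, -0.2, -1.9]
width: 0.0053
gripper_force: 49.5
[0.5394 0.2148 0.2079] [-0.4154  0.2592 -2.6138]
156 [ 52  52  48  44  45  46  63  80  89  98 110 116 126 137 144 146 145 135
 127 119 112 104  89  73  63  60  54  52  51  55  55  57  59  57  60  56
  61  67  66  68  68  71  69  73  72  83  86  85  87  88  90]
159 [ 57  54  52  52  52  52  64  79  93  99 112 120 129 140 146 148 144 141
 130 120 112 103  89  72  60  57  56  57  55  58  54  59  54  54  55  59
  71  85 106 116 123 127 128 132 125 133 131 131 133 132 133]
162 [ 52  59  56  54  55  56  63  77  92 101 110 119 128 139 143 147 143 135
 129 122 112 102  91  68  48  45  47  53  54  58  55  56  56  56  57  55
  56  55  59  61  68  80  95 110 116 122 126 127 128 129 129]
165 [ 68  66  62  62  60  57  65  79  90  98 109 120 126 137 144 146 144 135
 128 121 118 107  89  70  51  43  40  40  43  45  49  54  60  67  70  73
  69  75  70  74  75  78  81  83  86  97 105 110 115 117 123]
168 [123 106  86  69  60  56  65  80  91 106 109 118 
[... 1578 characters left out ...]
39
 123 118 119 120 120 120 121 121 120 123 119 120 120 118 120]
192 [ 84  85  79  77  80  79  80  78  77  79  80  94 128 158 177 181 159 121
  86  73  70  69  71  76  75  88 117 152 170 179 179 178 167 150 129 120
 118 119 117 121 119 119 118 119 119 117 117 117 121 118 117]
195 [ 80  80  78  77  78  80  80  81  79  82  84 106 148 176 183 175 148 112
  78  70  71  74  73  72  79  81 111 149 168 178 181 178 173 153 129 122
 119 116 121 119 117 118 123 120 121 118 120 119 115 119 118]
198 [ 81  79  76  78  80  80  77  69  61  58  74 101 148 176 181 174 147 108
  78  68  71  69  77  75  75  82 104 137 158 164 166 167 163 149 128 121
 121 116 118 120 120 118 117 120 116 118 120 116 117 120 120]
```

```bash
python3 - <<'E'
from h import *
np.set_printoptions(precision=4,suppress=True)
snap('wrist','w15');s=get_state();print(s['position'],s['ee_rot'])
c=np.array([.5432,.1233]);y=np.deg2rad(4.1);R=np.array([[np.cos(y),np.sin(y)],[-np.sin(y),np.cos(y)]])
L=lambda p,z,f:R@(onz('wrist',p,z,f)[:2]-c)
print('w9 lips C',L((262,205),.116,'w9'),L((290,205),.116,'w9'))
for f in ('w12','w14','w15'):
  print(f,np.load(f'pics/{f}.npy'))
  for lp in ((.0125,.115,.116),(-.0125,.115,.116),(.0145,.1,.05),(-.0145,.1,.05)):
    w=np.r_[c+R.T@np.array(lp[:2]),lp[2]]; print(proj('wrist',w,f))
g=cv2.cvtColor(cv2.imread('pics/w15.png'),cv2.COLOR_BGR2GRAY).astype(int)
for v in (186,192): print(v,g[v,255:306])
E
```

```text
[0.5392 0.2148 0.2075] [-0.0002  0.6811  0.7322 -0.0003]
w9 lips C [-0.0109  0.0435] [0.012  0.0436]
w12 [ 0.5344  0.2055  0.2202 -0.0021  0.6819  0.7315 -0.0042]
[297.743  172.5852]
[263.7767 172.5281]
[295.7602 173.288 ]
[265.2604 173.2364]
w14 [0.5398 0.2149 0.2084 0.0003 0.6812 0.7321 0.0005]
[288.5603 188.8781]
[253.3403 188.8344]
[287.8936 186.0296]
[256.5317 185.99  ]
w15 [ 0.5394  0.2148  0.2079 -0.      0.6812  0.7321  0.    ]
[289.2099 188.9859]
[253.9032 188.9305]
[288.4733 186.0914]
[257.052  186.0418]
186 [155 152 133 117 117 113 109 110 107  99  94 116 143 157 157 156 143 115
  83  73  68  69  74  72  75  78  84  86  93  89  92  96 113 137 151 150
 135 123 121 121 120 118 118 124 121 121 122 118 119 119 120]
192 [ 87  90  85  80  79  80  80  82  78  77  76  89 108 151 173 177 159 119
  84  72  70  73  73  74  79  88 115 153 171 177 179 175 172 156 134 118
 115 119 119 120 121 117 117 123 120 121 118 119 117 119 120]
```

```bash
python3 -m inch '[{"claw":-1,"travel":[-0.014,-0.0135,0],"turn":0},{"claw":-1,"travel":[-0.014,-0.0135,0],"turn":0},{"claw":-1,"travel":[-0.014,-0.0135,-0.03],"turn":0},{"claw":-1,"travel":[-0.014,-0.0135,-0.06],"turn":0},{"claw":-1,"travel":[-0.014,-0.0135,-0.09],"turn":0}]'
python3 -m inch '[{"claw":-1,"travel":[0,0,0],"turn":0},{"claw":-1,"travel":[0,0,-0.025],"turn":0},{"claw":-1,"travel":[0,0,-0.05],"turn":0},{"claw":-1,"travel":[0,0,-0.075],"turn":0},{"claw":-1,"travel":[0,0,-0.075],"turn":0}]'
```

```text
clock: 18.1
position: [0.5365, 0.2118, 0.1894]
ee_rot: [0.0, 0.681, 0.732, -0.0]
contact_force: [0.7, -1.1, -1.8]
width: 0.0049
gripper_force: 49.6
clock: 18.6
position: [0.5361, 0.2118, 0.1741]
ee_rot: [-0.0, 0.681, 0.732, -0.001]
contact_force: [0.7, -1.4, -3.8]
width: 0.0053
gripper_force: 49.4
```

Entered the slot (bottom below the lips, no resistance). Continue down to the floor.

```bash
python3 -m inch '[{"claw":-1,"travel":[0,0,-0.03],"turn":0},{"claw":-1,"travel":[0,0,-0.06],"turn":0},{"claw":-1,"travel":[0,0,-0.09],"turn":0},{"claw":-1,"travel":[0,0,-0.12],"turn":0},{"claw":-1,"travel":[0,0,-0.15],"turn":0}]'
python3 -m inch '[{"claw":-1,"travel":[0,0,-0.02],"turn":0},{"claw":-1,"travel":[0,0,-0.04],"turn":0},{"claw":-1,"travel":[0,0,-0.04],"turn":0}]'
```

```text
clock: 19.1
position: [0.5366, 0.2119, 0.1446]
ee_rot: [0.0, 0.681, 0.732, -0.0]
contact_force: [-0.1, -1.8, -0.7]
width: 0.0052
gripper_force: 49.7
clock: 19.4
position: [0.537, 0.212, 0.1393]
ee_rot: [0.001, 0.681, 0.732, 0.001]
contact_force: [-2.2, -3.4, 10.6]
width: 0.005
gripper_force: 51.6
```

```bash
python3 -m inch '[{"claw":-0.3,"travel":[0,0,0.015],"turn":0},{"claw":-0.3,"travel":[0,0,0.015],"turn":0},{"claw":-0.3,"travel":[0,0,0.25],"turn":0},{"claw":-0.3,"travel":[0,0,0.5],"turn":0},{"claw":-0.3,"travel":[0,0,0.75],"turn":0}]'
python3 -m inch '[{"claw":-0.06,"travel":[-0.05,-1,0],"turn":-0.027},{"claw":-0.06,"travel":[-0.05,-1,0],"turn":-0.027},{"claw":-0.06,"travel":[-0.05,-1,0],"turn":-0.027},{"claw":-0.06,"travel":[-0.05,-1,0],"turn":-0.027},{"claw":-0.06,"travel":[-0.05,-1,0],"turn":-0.027}]'
python3 -m inch '[{"claw":-0.06,"travel":[-0.05,-1,0],"turn":0},{"claw":-0.06,"travel":[-0.05,-1,0],"turn":0},{"claw":-0.06,"travel":[-0.05,-1,0],"turn":0},{"claw":-0.06,"travel":[-0.05,-1,0],"turn":0},{"claw":-0.06,"travel":[-0.05,-1,0],"turn":0}]'
python3 -m inch '[{"claw":-0.06,"travel":[-0.065,-0.53,-0.28],"turn":0},{"claw":-0.06,"travel":[-0.065,-0.53,-0.28],"turn":0},{"claw":-0.06,"travel":[-0.065,-0.53,-0.28],"turn":0},{"claw":-0.06,"travel":[-0.065,-0.53,-0.28],"turn":0},{"claw":-0.06,"travel":[-0.065,-0.53,-0.28],"turn":0}]'
python3 - <<'E'
from h import *
np.set_printoptions(precision=4,suppress=True)
imaging.get_image('wrist');snap('wrist','w16');s=get_state();print(s['clock'],s['position'],s['ee_rot'])
for v in (170,180,190,200,210,220,230,236): 
  S=strips('w16',v,190,420); print(v,[(q,onz('wrist',(q[0],v),.108,'w16')[:2].round(4).tolist()) for q in S if 5<q[1]<12])
g=cv2.cvtColor(cv2.imread('pics/w16.png'),cv2.COLOR_BGR2GRAY)
E
```

```text
clock: 19.9
position: [0.5363, 0.2125, 0.2882]
ee_rot: [-0.001, 0.681, 0.732, -0.0]
contact_force: [1.2, -0.4, 0.2]
width: 0.0299
gripper_force: 0.0
clock: 20.4
position: [0.5265, 0.0068, 0.2869]
ee_rot: [0.001, 0.714, 0.7, -0.001]
contact_force: [1.2, 0.8, -0.1]
width: 0.0404
gripper_force: 0.0
clock: 20.9
position: [0.5169, -0.1933, 0.2864]
ee_rot: [0.001, 0.714, 0.7, -0.001]
contact_force: [-0.9, 0.9, -0.7]
width: 0.0401
gripper_force: 0.0
clock: 21.4
position: [0.5041, -0.2927, 0.2311]
ee_rot: [-0.001, 0.712, 0.703, 0.001]
contact_force: [-1.0, -0.9, 0.4]
width: 0.04
gripper_force: 0.0
21.5 [ 0.5045 -0.2924  0.2321] [0.0005 0.7111 0.7031 0.0007]
170 [((274.5, 8), [0.504, -0.2617]), ((347.0, 7), [0.5619, -0.2623])]
180 [((346.0, 7), [0.5616, -0.2705]), ((416.5, 6), [0.6188, -0.2711])]
190 [((346.0, 7), [0.5621, -0.2789]), ((416.0, 7), [0.6195, -0.2795])]
200 [((345.0, 7), [0.5617, -0.2874]), ((415.5, 8), [0.6202, -0.288])]
210 [((345.0, 7), [0.5622, -0.2961]), ((415.0, 9), [0.6209, -0.2968])]
220 [((344.0, 7), [0.5619, -0.305])]
230 [((343.5, 6), [0.562, -0.3141])]
236 [((343.0, 7), [0.5619, -0.3196])]
```

```bash
python3 - <<'E'
from h import *
g=cv2.cvtColor(cv2.imread('pics/w16.png'),cv2.COLOR_BGR2GRAY).astype(int)
for u in (274,345):
  print(u,[(v,int(g[v,u-2:u+3].max())) for v in (*range(148,174,2),*range(228,256,2))])
for p in ((274,156),(274,160),(346,156),(346,160),(274,238),(274,244)): print(p,onz('wrist',p,.108,'w16').round(4))
E
python3 -m inch '[{"claw":-0.06,"travel":[0,-0.005,-0.2],"turn":0},{"claw":-0.06,"travel":[0,-0.005,-0.4],"turn":0},{"claw":-0.06,"travel":[0,-0.005,-0.55],"turn":0},{"claw":-0.06,"travel":[0,-0.005,-0.66],"turn":0},{"claw":-0.06,"travel":[0,-0.005,-0.66],"turn":0}]' 50
python3 -m inch '[{"claw":-1,"travel":[0,0,0],"turn":0},{"claw":-1,"travel":[0,0,0],"turn":0},{"claw":-1,"travel":[0,0,0],"turn":0},{"claw":-1,"travel":[0,0,0],"turn":0},{"claw":-1,"travel":[0,0,0],"turn":0}]' 50
```

```text
274 [(148, 24), (150, 25), (152, 28), (154, 26), (156, 36), (158, 86), (160, 98), (162, 99), (164, 101), (166, 155), (168, 216), (170, 219), (172, 220), (228, 102), (230, 104), (232, 106), (234, 105), (236, 104), (238, 105), (240, 106), (242, 105), (244, 112), (246, 181), (248, 218), (250, 220), (252, 221), (254, 220)]
345 [(148, 28), (150, 28), (152, 26), (154, 22), (156, 21), (158, 55), (160, 93), (162, 94), (164, 110), (166, 202), (168, 220), (170, 221), (172, 223), (228, 210), (230, 211), (232, 213), (234, 212), (236, 214), (238, 217), (240, 212), (242, 213), (244, 211), (246, 215), (248, 219), (250, 218), (252, 220), (254, 223)]
(274, 156) [ 0.5037 -0.2505  0.108 ]
(274, 160) [ 0.5037 -0.2537  0.108 ]
(346, 156) [ 0.5605 -0.2511  0.108 ]
(346, 160) [ 0.5606 -0.2543  0.108 ]
(274, 238) [ 0.5028 -0.3208  0.108 ]
(274, 244) [ 0.5027 -0.3264  0.108 ]
clock: 22.0
position: [0.5026, -0.2922, 0.0971]
ee_rot: [-0.003, 0.711, 0.703, -0.0]
contact_force: [-0.8, -0.3, -0.3]
width: 0.0403
gripper_force: 0.0
clock: 22.5
position: [0.5051, -0.2956, 0.1014]
ee_rot: [0.002, 0.712, 0.702, 0.001]
contact_force: [1.8, 2.2, 7.1]
width: 0.0051
gripper_force: 51.0
```

```bash
python3 -m inch '[{"claw":-1,"travel":[0,0,0.1],"turn":0},{"claw":-1,"travel":[0,0,0.25],"turn":0},{"claw":-1,"travel":[0,0,0.5],"turn":0},{"claw":-1,"travel":[0,0,0.75],"turn":0},{"claw":-1,"travel":[0,0,1],"turn":0}]'
python3 -m inch '[{"claw":-1,"travel":[0,0.15,0.2],"turn":0.027},{"claw":-1,"travel":[0.05,0.35,0.3],"turn":0.027},{"claw":-1,"travel":[0.1,0.55,0.3],"turn":0.027},{"claw":-1,"travel":[0.15,0.75,0.3],"turn":0.027},{"claw":-1,"travel":[0.19,1,0.3],"turn":0.027}]'
python3 -m inch '[{"claw":-1,"travel":[0,0.2,0],"turn":0},{"claw":-1,"travel":[0,0.4,0],"turn":0},{"claw":-1,"travel":[0,0.6,0],"turn":0},{"claw":-1,"travel":[0,0.85,0],"turn":0},{"claw":-1,"travel":[0,1,0],"turn":0}]'
python3 -m inch '[{"claw":-1,"travel":[0.0,0.08,0],"turn":0},{"claw":-1,"travel":[0.0,0.08,0],"turn":0},{"claw":-1,"travel":[0,0.08,0],"turn":0},{"claw":-1,"travel":[0,0.08,0],"turn":0},{"claw":-1,"travel":[0,0.08,0],"turn":0}]'
python3 - <<'E'
from h import *
np.set_printoptions(precision=4,suppress=True)
snap('wrist','w17');s=get_state();print(s['position'],s['ee_rot'])
p=np.load('pics/w17.npy')[:3]
g=cv2.cvtColor(cv2.imread('pics/w17.png'),cv2.COLOR_BGR2GRAY).astype(int)
print([(v,int(g[v,275:281].mean())) for v in (*range(170,260,2),*range(354,380,2))])
for v in (190,215,250): print(v,g[v,262:294])
E
```

```text
clock: 23.0
position: [0.503, -0.2947, 0.3011]
ee_rot: [-0.0, 0.712, 0.703, -0.0]
contact_force: [-0.1, -0.5, -1.6]
width: 0.005
gripper_force: 49.8
clock: 23.5
position: [0.5415, -0.095, 0.3594]
ee_rot: [0.001, 0.682, 0.731, -0.0]
contact_force: [1.1, -0.7, -1.8]
width: 0.0053
gripper_force: 49.8
clock: 24.0
position: [0.5406, 0.1075, 0.3593]
ee_rot: [-0.001, 0.68, 0.733, 0.001]
contact_force: [0.2, -0.3, -1.0]
width: 0.0052
gripper_force: 49.8
clock: 24.5
position: [0.5416, 0.1189, 0.3591]
ee_rot: [0.0, 0.682, 0.731, -0.0]
contact_force: [0.1, 0.9, -1.5]
width: 0.0048
gripper_force: 49.8
[0.5417 0.1191 0.3592] [ 0.0002  0.6819  0.7314 -0.0001]
[(170, 173), (172, 93), (174, 85), (176, 83), (178, 83), (180, 83), (182, 83), (184, 83), (186, 83), (188, 81), (190, 82), (192, 83), (194, 82), (196, 82), (198, 83), (200, 81), (202, 81), (204, 82), (206, 82), (208, 81), (210, 83), (212, 82), (214, 82), (216, 82), (218, 82), (220, 104), (222, 161), (224, 184), (226, 185), (228, 185), (230, 186), (232, 187), (234, 187), (236, 189), (238, 188), (240, 187), (242, 188), (244, 187), (246, 186), (248, 188), (250, 190), (252, 189), (254, 186), (256, 185), (258, 187), (354, 85), (356, 84), (358, 66), (360, 12), (362, 5), (364, 2), (366, 6), (368, 4), (370, 5), (372, 5), (374, 9), (376, 7), (378, 10)]
190 [ 60  47  48  66  82  90  86  81  75  71  68  72  76  79  82  82  83  83
  87  86  96 121 151 168 172 169 150 133 126 122 125 126]
215 [ 16  18  23  31  60  75  82  76  70  70  71  78  78  81  80  80  87  83
  86  80  87 104 134 157 164 161 155 141 125 120 126 126]
250 [ 24  24  24  32  43  51  58  72 100 140 166 182 187 190 189 191 190 192
 189 186 177 154 120  97  89  93  88  79  69  58  63  85]
```

```bash
python3 -m inch '[{"claw":-1,"travel":[0.008,0.014,-0.15],"turn":0},{"claw":-1,"travel":[0.008,0.014,-0.35],"turn":0},{"claw":-1,"travel":[0.008,0.014,-0.55],"turn":0},{"claw":-1,"travel":[0.008,0.014,-0.7],"turn":0},{"claw":-1,"travel":[0.008,0.014,-0.73],"turn":0}]'
python3 -m inch '[{"claw":-1,"travel":[0,0,0],"turn":0},{"claw":-1,"travel":[0,0,0],"turn":0},{"claw":-1,"travel":[0,0,0],"turn":0}]'
python3 -m inch '[{"claw":-1,"travel":[0,0,-0.03],"turn":0},{"claw":-1,"travel":[0,0,-0.06],"turn":0},{"claw":-1,"travel":[0,0,-0.06],"turn":0}]'
```

```text
clock: 25.05
position: [0.5406, 0.1221, 0.2094]
ee_rot: [-0.003, 0.682, 0.732, -0.003]
contact_force: [-0.4, 0.3, -1.6]
width: 0.0051
gripper_force: 49.7
clock: 25.35
position: [0.5445, 0.1232, 0.2153]
ee_rot: [0.001, 0.681, 0.732, 0.002]
contact_force: [-0.7, 0.5, -1.1]
width: 0.0048
gripper_force: 49.7
clock: 25.65
position: [0.5426, 0.1231, 0.2004]
ee_rot: [-0.0, 0.681, 0.732, -0.0]
contact_force: [0.2, 0.4, -1.6]
width: 0.0047
gripper_force: 49.8
```

Now at z≈0.200, free. Continue gently, checking force.

```bash
python3 -m inch '[{"claw":-1,"travel":[0.002,-0.004,-0.02],"turn":0},{"claw":-1,"travel":[0.002,-0.004,-0.05],"turn":0},{"claw":-1,"travel":[0.002,-0.004,-0.05],"turn":0}]'
python3 -m inch '[{"claw":-1,"travel":[0,0,-0.03],"turn":0},{"claw":-1,"travel":[0,0,-0.06],"turn":0},{"claw":-1,"travel":[0,0,-0.08],"turn":0}]'
```

```text
clock: 25.95
position: [0.5431, 0.1219, 0.1903]
ee_rot: [-0.0, 0.681, 0.732, -0.001]
contact_force: [0.5, -1.1, -2.4]
width: 0.0049
gripper_force: 49.7
clock: 26.25
position: [0.5434, 0.122, 0.1744]
ee_rot: [0.0, 0.681, 0.732, -0.0]
contact_force: [-0.4, -2.2, -0.3]
width: 0.0053
gripper_force: 50.1
```

```bash
python3 -m inch '[{"claw":-1,"travel":[0,0,-0.03],"turn":0},{"claw":-1,"travel":[0,0,-0.06],"turn":0},{"claw":-1,"travel":[0,0,-0.09],"turn":0},{"claw":-1,"travel":[0,0,-0.12],"turn":0},{"claw":-1,"travel":[0,0,-0.15],"turn":0}]'
python3 -m inch '[{"claw":-1,"travel":[0,0,-0.02],"turn":0},{"claw":-1,"travel":[0,0,-0.04],"turn":0},{"claw":-1,"travel":[0,0,-0.04],"turn":0}]'
```

```text
clock: 26.75
position: [0.5432, 0.122, 0.1447]
ee_rot: [0.0, 0.681, 0.732, -0.0]
contact_force: [-1.4, -4.9, 2.8]
width: 0.0046
gripper_force: 50.5
clock: 27.05
position: [0.5436, 0.122, 0.1383]
ee_rot: [0.001, 0.681, 0.732, 0.0]
contact_force: [-2.4, -5.0, 8.8]
width: 0.0051
gripper_force: 51.6
```

```bash
python3 -m inch '[{"claw":-0.3,"travel":[0,0,0.015],"turn":0},{"claw":-0.3,"travel":[0,0,0.015],"turn":0},{"claw":-0.3,"travel":[0,0,0.25],"turn":0},{"claw":-0.3,"travel":[0,0,0.5],"turn":0},{"claw":-0.3,"travel":[0,0,0.75],"turn":0}]'
python3 -m inch '[{"claw":-0.06,"travel":[0,-1,0],"turn":-0.027},{"claw":-0.06,"travel":[0,-1,0],"turn":-0.027},{"claw":-0.06,"travel":[0,-1,0],"turn":-0.027},{"claw":-0.06,"travel":[0,-1,0],"turn":-0.027},{"claw":-0.06,"travel":[0,-1,0],"turn":-0.027}]'
python3 -m inch '[{"claw":-0.06,"travel":[0.09,-1,-0.28],"turn":0},{"claw":-0.06,"travel":[0.09,-1,-0.28],"turn":0},{"claw":-0.06,"travel":[0.09,-1,-0.28],"turn":0},{"claw":-0.06,"travel":[0.09,-1,-0.28],"turn":0},{"claw":-0.06,"travel":[0.09,-1,-0.28],"turn":0}]'
python3 -m inch '[{"claw":-0.06,"travel":[0,-0.075,0],"turn":0},{"claw":-0.06,"travel":[0,-0.075,0],"turn":0},{"claw":-0.06,"travel":[0,-0.075,0],"turn":0},{"claw":-0.06,"travel":[0,-0.075,0],"turn":0}]'
python3 - <<'E'
from h import *
np.set_printoptions(precision=4,suppress=True)
snap('wrist','w18');s=get_state();print(s['clock'],s['position'],s['ee_rot'])
for v in (170,180,190,200,210,220,230,236): 
  S=strips('w18',v,190,420); print(v,[(q,onz('wrist',(q[0],v),.108,'w18')[:2].round(4).tolist()) for q in S if 4<q[1]<14])
g=cv2.cvtColor(cv2.imread('pics/w18.png'),cv2.COLOR_BGR2GRAY).astype(int)
u=int(proj('wrist',[.562,-.29,.108],'w18')[0])
print(u,[(v,int(g[v,u-3:u+4].max())) for v in (*range(148,174,2),*range(228,256,2))])
for v in (166,245): print(v,onz('wrist',(u,v),.108,'w18'))
E
```

```text
clock: 27.55
position: [0.5434, 0.1234, 0.2881]
ee_rot: [-0.001, 0.681, 0.732, 0.001]
contact_force: [0.9, 0.3, -0.1]
width: 0.03
gripper_force: 0.0
clock: 28.05
position: [0.5442, -0.0829, 0.2866]
ee_rot: [0.001, 0.714, 0.7, -0.0]
contact_force: [0.6, 0.4, 0.3]
width: 0.0398
gripper_force: 0.0
clock: 28.55
position: [0.5618, -0.2815, 0.2282]
ee_rot: [-0.0, 0.713, 0.701, -0.0]
contact_force: [0.4, 0.7, 0.4]
width: 0.0401
gripper_force: 0.0
clock: 28.95
position: [0.5618, -0.291, 0.2319]
ee_rot: [0.0, 0.711, 0.703, 0.0]
contact_force: [0.4, -0.2, -0.1]
width: 0.0402
gripper_force: 0.0
29.0 [ 0.5618 -0.2911  0.2319] [0.0004 0.711  0.7032 0.0004]
170 [((275.0, 7), [0.5618, -0.2604]), ((282.0, 5), [0.5674, -0.2605]), ((366.0, 9), [0.6346, -0.2611])]
180 [((278.0, 13), [0.5641, -0.2686]), ((365.5, 10), [0.6348, -0.2693])]
190 [((278.0, 13), [0.564, -0.277]), ((365.0, 9), [0.635, -0.2777])]
200 [((278.0, 13), [0.564, -0.2855]), ((364.5, 8), [0.6353, -0.2862])]
210 [((278.5, 12), [0.5643, -0.2942]), ((363.5, 8), [0.6351, -0.2949])]
220 []
230 []
236 []
275 [(148, 31), (150, 31), (152, 29), (154, 31), (156, 26), (158, 60), (160, 96), (162, 100), (164, 101), (166, 109), (168, 186), (170, 216), (172, 219), (228, 101), (230, 104), (232, 101), (234, 101), (236, 101), (238, 103), (240, 105), (242, 103), (244, 102), (246, 142), (248, 210), (250, 218), (252, 216), (254, 217)]
166 [ 0.5618 -0.2572  0.108 ]
245 [ 0.561  -0.3261  0.108 ]
```

```bash
python3 -m inch '[{"claw":-0.06,"travel":[0,-0.008,-0.2],"turn":0},{"claw":-0.06,"travel":[0,-0.008,-0.4],"turn":0},{"claw":-0.06,"travel":[0,-0.008,-0.55],"turn":0},{"claw":-0.06,"travel":[0,-0.008,-0.66],"turn":0},{"claw":-0.06,"travel":[0,-0.008,-0.66],"turn":0}]' 50
python3 -m inch '[{"claw":-1,"travel":[0,0,0],"turn":0},{"claw":-1,"travel":[0,0,0],"turn":0},{"claw":-1,"travel":[0,0,0],"turn":0},{"claw":-1,"travel":[0,0,0],"turn":0},{"claw":-1,"travel":[0,0,0],"turn":0}]' 50
python3 -m inch '[{"claw":-1,"travel":[0,0,0.1],"turn":0},{"claw":-1,"travel":[0,0,0.25],"turn":0},{"claw":-1,"travel":[0,0,0.5],"turn":0},{"claw":-1,"travel":[0,0,0.75],"turn":0},{"claw":-1,"travel":[0,0,1],"turn":0}]'
python3 -m inch '[{"claw":-1,"travel":[0,0,0.2],"turn":0.027},{"claw":-1,"travel":[0,0.1,0.3],"turn":0.027},{"claw":-1,"travel":[-0.02,0.35,0.3],"turn":0.027},{"claw":-1,"travel":[-0.04,0.6,0.3],"turn":0.027},{"claw":-1,"travel":[-0.06,0.8,0.3],"turn":0.027}]'
python3 -m inch '[{"claw":-1,"travel":[0,0.2,0],"turn":0},{"claw":-1,"travel":[0,0.4,0],"turn":0},{"claw":-1,"travel":[0,0.6,0],"turn":0},{"claw":-1,"travel":[0,0.84,0],"turn":0},{"claw":-1,"travel":[0,0.84,0],"turn":0}]'
python3 -m inch '[{"claw":-1,"travel":[0,0,0],"turn":0},{"claw":-1,"travel":[0,0,0],"turn":0},{"claw":-1,"travel":[0,0,0],"turn":0},{"claw":-1,"travel":[0,0,0],"turn":0}]'
python3 - <<'E'
from h import *
np.set_printoptions(precision=4,suppress=True)
snap('wrist','w19');s=get_state();print(s['position'],s['ee_rot'])
g=cv2.cvtColor(cv2.imread('pics/w19.png'),cv2.COLOR_BGR2GRAY).astype(int)
print([(v,int(g[v,275:281].mean())) for v in (*range(200,250,2),*range(350,380,2))])
for v in (190,250): print(v,g[v,262:294])
E
```

```text
clock: 29.5
position: [0.5596, -0.2918, 0.0962]
ee_rot: [-0.003, 0.711, 0.703, -0.001]
contact_force: [-1.0, -0.1, -0.4]
width: 0.0401
gripper_force: 0.0
clock: 30.0
position: [0.5628, -0.2948, 0.1013]
ee_rot: [0.002, 0.712, 0.703, 0.001]
contact_force: [-0.9, 1.0, 6.0]
width: 0.0053
gripper_force: 50.6
clock: 30.5
position: [0.5608, -0.2939, 0.3008]
ee_rot: [-0.0, 0.712, 0.703, -0.0]
contact_force: [1.0, -1.8, -1.3]
width: 0.0054
gripper_force: 49.6
clock: 31.0
position: [0.5486, -0.1319, 0.3592]
ee_rot: [-0.0, 0.681, 0.732, 0.0]
contact_force: [0.6, 0.5, -0.5]
width: 0.0048
gripper_force: 49.6
clock: 31.5
position: [0.5484, 0.0395, 0.3592]
ee_rot: [-0.002, 0.679, 0.734, 0.001]
contact_force: [0.3, -1.2, -1.8]
width: 0.0051
gripper_force: 49.5
clock: 31.9
position: [0.5495, 0.0325, 0.359]
ee_rot: [0.0, 0.682, 0.731, -0.0]
contact_force: [0.4, 0.5, -0.7]
width: 0.005
gripper_force: 49.5
[0.5496 0.0327 0.359 ] [ 0.      0.6818  0.7315 -0.0001]
[(200, 78), (202, 78), (204, 78), (206, 79), (208, 79), (210, 78), (212, 77), (214, 77), (216, 77), (218, 74), (220, 81), (222, 126), (224, 170), (226, 178), (228, 178), (230, 176), (232, 180), (234, 181), (236, 181), (238, 182), (240, 180), (242, 180), (244, 180), (246, 180), (248, 180), (350, 83), (352, 80), (354, 79), (356, 79), (358, 71), (360, 25), (362, 5), (364, 5), (366, 7), (368, 4), (370, 6), (372, 6), (374, 9), (376, 6), (378, 8)]
190 [ 52  53  57  72  73  72  61  69  74  69  70  66  74  73  77  76  78  82
  80  82 100 131 157 164 157 140 124 112 112 112 113 113]
250 [ 22  23  29  48  95 136 153 147 128 137 157 171 179 181 182 181 183 183
 180 177 166 147 116  91  90  93 103 115 139 162 177 182]
```

```bash
python3 -m inch '[{"claw":-1,"travel":[0,0.028,-0.15],"turn":0},{"claw":-1,"travel":[0,0.028,-0.35],"turn":0},{"claw":-1,"travel":[0,0.028,-0.55],"turn":0},{"claw":-1,"travel":[0,0.028,-0.7],"turn":0},{"claw":-1,"travel":[0,0.028,-0.73],"turn":0}]'
python3 -m inch '[{"claw":-1,"travel":[0,0,0],"turn":0},{"claw":-1,"travel":[0,0,0],"turn":0},{"claw":-1,"travel":[0,0,0],"turn":0},{"claw":-1,"travel":[0,0,0],"turn":0},{"claw":-1,"travel":[0,0,0],"turn":0}]'
python3 -m inch '[{"claw":-1,"travel":[0,0,-0.03],"turn":0},{"claw":-1,"travel":[0,0,-0.06],"turn":0},{"claw":-1,"travel":[0,0,-0.06],"turn":0}]'
```

```text
clock: 32.45
position: [0.5469, 0.0388, 0.2093]
ee_rot: [-0.003, 0.682, 0.732, -0.003]
contact_force: [-0.7, -1.0, -2.0]
width: 0.0051
gripper_force: 49.5
clock: 32.95
position: [0.55, 0.0394, 0.2142]
ee_rot: [0.001, 0.681, 0.732, 0.001]
contact_force: [-0.2, 0.1, -2.5]
width: 0.005
gripper_force: 49.5
clock: 33.25
position: [0.5488, 0.0393, 0.2]
ee_rot: [-0.001, 0.681, 0.732, -0.001]
contact_force: [-0.6, 0.1, -1.7]
width: 0.0051
gripper_force: 49.6
```

```bash
python3 -m inch '[{"claw":-1,"travel":[0.001,-0.004,-0.02],"turn":0},{"claw":-1,"travel":[0.001,-0.004,-0.05],"turn":0},{"claw":-1,"travel":[0.001,-0.004,-0.05],"turn":0}]'
python3 -m inch '[{"claw":-1,"travel":[0,0,-0.03],"turn":0},{"claw":-1,"travel":[0,0,-0.06],"turn":0},{"claw":-1,"travel":[0,0,-0.08],"turn":0}]'
```

```text
clock: 33.55
position: [0.5491, 0.0384, 0.19]
ee_rot: [-0.001, 0.681, 0.732, -0.001]
contact_force: [-0.3, -0.6, -2.2]
width: 0.0052
gripper_force: 49.6
clock: 33.85
position: [0.5494, 0.0385, 0.1743]
ee_rot: [-0.0, 0.681, 0.732, -0.0]
contact_force: [-0.6, -1.0, -0.4]
width: 0.0049
gripper_force: 49.8
```

```bash
python3 -m inch '[{"claw":-1,"travel":[0,0,-0.03],"turn":0},{"claw":-1,"travel":[0,0,-0.06],"turn":0},{"claw":-1,"travel":[0,0,-0.09],"turn":0},{"claw":-1,"travel":[0,0,-0.12],"turn":0},{"claw":-1,"travel":[0,0,-0.15],"turn":0}]'
python3 -m inch '[{"claw":-1,"travel":[0,0,-0.02],"turn":0},{"claw":-1,"travel":[0,0,-0.04],"turn":0},{"claw":-1,"travel":[0,0,-0.04],"turn":0}]'
python3 -m inch '[{"claw":-0.3,"travel":[0,0,0.015],"turn":0},{"claw":-0.3,"travel":[0,0,0.015],"turn":0},{"claw":-0.3,"travel":[0,0,0.25],"turn":0},{"claw":-0.3,"travel":[0,0,0.5],"turn":0},{"claw":-0.3,"travel":[0,0,0.75],"turn":0}]'
```

```text
clock: 34.35
position: [0.5493, 0.0385, 0.1446]
ee_rot: [-0.0, 0.681, 0.732, -0.0]
contact_force: [-1.6, -1.5, 0.9]
width: 0.0051
gripper_force: 50.0
clock: 34.65
position: [0.5496, 0.0386, 0.1382]
ee_rot: [0.0, 0.681, 0.732, 0.0]
contact_force: [-4.0, -2.0, 7.1]
width: 0.0048
gripper_force: 51.0
clock: 35.15
position: [0.5502, 0.0389, 0.2886]
ee_rot: [0.0, 0.681, 0.732, 0.001]
contact_force: [0.8, -0.5, 0.8]
width: 0.03
gripper_force: 0.0
```

```bash
python3 -m inch '[{"claw":0.3,"travel":[-0.08,1,-0.08],"turn":0},{"claw":0.3,"travel":[-0.08,1,-0.08],"turn":0},{"claw":0.3,"travel":[-0.08,1,-0.08],"turn":0},{"claw":0.3,"travel":[-0.08,1,-0.08],"turn":0},{"claw":0.3,"travel":[-0.08,1,-0.08],"turn":0}]' 60
python3 -m inch '[{"claw":0.3,"travel":[-0.03,0.395,0],"turn":0},{"claw":0.3,"travel":[-0.03,0.395,0],"turn":0},{"claw":0.3,"travel":[-0.03,0.395,0],"turn":0},{"claw":0.3,"travel":[-0.03,0.395,0],"turn":0},{"claw":0.3,"travel":[-0.03,0.395,0],"turn":0}]'
python3 -m inch '[{"claw":0.3,"travel":[0,0,-0.2],"turn":0},{"claw":0.3,"travel":[0,0,-0.4],"turn":0},{"claw":0.3,"travel":[0,0,-0.4],"turn":0},{"claw":0.3,"travel":[0,0,-0.4],"turn":0}]'
```

```text
clock: 35.65
position: [0.533, 0.2449, 0.2704]
ee_rot: [-0.002, 0.679, 0.734, 0.002]
contact_force: [-0.3, -0.0, -1.4]
width: 0.0556
gripper_force: 0.0
clock: 36.15
position: [0.528, 0.3165, 0.271]
ee_rot: [0.0, 0.681, 0.732, -0.0]
contact_force: [0.4, -0.3, 0.6]
width: 0.0557
gripper_force: 0.0
clock: 36.55
position: [0.5281, 0.3165, 0.1915]
ee_rot: [0.0, 0.682, 0.732, -0.0]
contact_force: [0.0, -0.2, -0.7]
width: 0.0554
gripper_force: 0.0
```

```bash
python3 -m inch '[{"claw":0.3,"travel":[-0.003,0.006,-0.1],"turn":0},{"claw":0.3,"travel":[-0.003,0.006,-0.18],"turn":0},{"claw":0.3,"travel":[-0.003,0.006,-0.18],"turn":0},{"claw":0.3,"travel":[-0.003,0.006,-0.18],"turn":0}]' 60
python3 -m inch '[{"claw":-1,"travel":[0,0,0],"turn":0},{"claw":-1,"travel":[0,0,0],"turn":0},{"claw":-1,"travel":[0,0,0],"turn":0},{"claw":-1,"travel":[0,0,0],"turn":0},{"claw":-1,"travel":[0,0,0],"turn":0}]' 60
python3 -m inch '[{"claw":-1,"travel":[-0.002,0.03,0],"turn":0},{"claw":-1,"travel":[-0.004,0.06,0],"turn":0},{"claw":-1,"travel":[-0.006,0.09,0],"turn":0},{"claw":-1,"travel":[-0.009,0.12,0],"turn":0},{"claw":-1,"travel":[-0.009,0.12,0],"turn":0}]'
```

```text
clock: 36.95
position: [0.5285, 0.3191, 0.1574]
ee_rot: [0.001, 0.681, 0.732, 0.002]
contact_force: [1.0, -0.2, -0.9]
width: 0.0555
gripper_force: 0.0
clock: 37.45
position: [0.5283, 0.3192, 0.1573]
ee_rot: [0.001, 0.681, 0.732, 0.002]
contact_force: [0.7, -1.3, 6.1]
width: 0.029
gripper_force: 58.6
clock: 37.95
position: [0.5266, 0.3437, 0.1573]
ee_rot: [0.001, 0.681, 0.732, 0.002]
contact_force: [0.7, -0.9, 6.0]
width: 0.0288
gripper_force: 58.6
```

```bash
python3 -m inch '[{"claw":0.3,"travel":[0,0,0],"turn":0},{"claw":0.3,"travel":[0,0,0],"turn":0},{"claw":0.3,"travel":[0,0,0.2],"turn":0},{"claw":0.3,"travel":[0,0,0.45],"turn":0},{"claw":0.3,"travel":[0,0,0.64],"turn":0}]' 30
python3 -m inch '[{"claw":0.3,"travel":[0,0,0.0],"turn":0},{"claw":0.3,"travel":[0,0,0.0],"turn":0},{"claw":0.3,"travel":[0,0,0.0],"turn":0}]'
python3 - <<'E'
from h import *
snap('wrist','w20');p=np.load('pics/w20.npy');print(p)
g=cv2.cvtColor(cv2.imread('pics/w20.png'),cv2.COLOR_BGR2GRAY).astype(int);h=cv2.cvtColor(cv2.imread('pics/w5.png'),cv2.COLOR_BGR2GRAY).astype(int)
for f,a in (('w5',h),('w20',g)):
  print(f,[(v,int(a[v,275:283].mean())) for v in range(180,236,2)])
E
python3 -m inch '[{"claw":0.2,"travel":[0.07,-0.97,0],"turn":-0.238},{"claw":0.2,"travel":[0.07,-0.97,0],"turn":-0.238},{"claw":0.2,"travel":[0.07,-0.97,0],"turn":-0.238},{"claw":0.2,"travel":[0.07,-0.97,0],"turn":-0.238},{"claw":0.2,"travel":[0.07,-0.97,0],"turn":-0.238}]'
python3 -m inch '[{"claw":0.2,"travel":[0.07,-0.96,0.05],"turn":-0.238},{"claw":0.2,"travel":[0.07,-0.96,0.05],"turn":-0.238},{"claw":0.2,"travel":[0.07,-0.96,0.05],"turn":-0.238},{"claw":0.2,"travel":[0.07,-0.96,0.05],"turn":-0.238},{"claw":0.2,"travel":[0.07,-0.96,0.05],"turn":-0.238}]'
python3 -m inch '[{"claw":0.2,"travel":[0,0,0],"turn":-0.023},{"claw":0.2,"travel":[0,0,0.0],"turn":-0.023},{"claw":0.2,"travel":[0,0,0],"turn":-0.023},{"claw":0.2,"travel":[0,0,0.0],"turn":-0.023}]'
```

```text
clock: 38.45
position: [0.5255, 0.3428, 0.2855]
ee_rot: [0.0, 0.681, 0.732, 0.001]
contact_force: [0.0, 0.4, -0.0]
width: 0.0554
gripper_force: 0.0
clock: 38.75
position: [0.5244, 0.3423, 0.2813]
ee_rot: [-0.001, 0.681, 0.732, -0.002]
contact_force: [0.4, -0.1, -0.8]
width: 0.0553
gripper_force: 0.0
[ 5.24403788e-01  3.42299571e-01  2.81325088e-01 -5.77804569e-04
  6.81200168e-01  7.32095246e-01 -1.59655024e-03]
w5 [(180, 170), (182, 170), (184, 171), (186, 170), (188, 169), (190, 148), (192, 68), (194, 56), (196, 90), (198, 52), (200, 8), (202, 15), (204, 15), (206, 12), (208, 13), (210, 14), (212, 17), (214, 14), (216, 15), (218, 13), (220, 11), (222, 11), (224, 16), (226, 43), (228, 53), (230, 54), (232, 55), (234, 53)]
w20 [(180, 171), (182, 170), (184, 170), (186, 134), (188, 54), (190, 67), (192, 82), (194, 22), (196, 10), (198, 13), (200, 15), (202, 12), (204, 14), (206, 14), (208, 14), (210, 15), (212, 12), (214, 13), (216, 14), (218, 14), (220, 50), (222, 83), (224, 61), (226, 54), (228, 53), (230, 54), (232, 54), (234, 54)]
clock: 39.3
position: [0.5388, 0.1433, 0.2813]
ee_rot: [0.001, 0.904, 0.427, -0.002]
contact_force: [0.4, 0.8, -0.3]
width: 0.0514
gripper_force: 0.0
clock: 39.8
position: [0.5531, -0.0486, 0.2913]
ee_rot: [0.001, 0.998, 0.068, -0.002]
contact_force: [-0.0, 1.7, -0.2]
width: 0.0509
gripper_force: 0.0
clock: 40.2
position: [0.553, -0.0428, 0.2924]
ee_rot: [-0.0, 0.999, 0.038, -0.001]
contact_force: [-0.3, -0.7, -0.1]
width: 0.0513
gripper_force: 0.0
```

```bash
python3 -m inch '[{"claw":0.2,"travel":[0.012,0,-0.2],"turn":0},{"claw":0.2,"travel":[0.012,0,-0.41],"turn":0},{"claw":0.2,"travel":[0.012,0,-0.41],"turn":0},{"claw":0.2,"travel":[0.012,0,-0.41],"turn":0}]' 30
python3 -m inch '[{"claw":-1,"travel":[0,0,0],"turn":0},{"claw":-1,"travel":[0,0,0],"turn":0},{"claw":-1,"travel":[0,0,0],"turn":0},{"claw":-1,"travel":[0,0,0],"turn":0},{"claw":-1,"travel":[0,0,0],"turn":0}]' 30
python3 -m inch '[{"claw":-1,"travel":[0.04,0.003,-0.002],"turn":0},{"claw":-1,"travel":[0.082,0.006,-0.006],"turn":0},{"claw":-1,"travel":[0.123,0.009,-0.013],"turn":0},{"claw":-1,"travel":[0.163,0.012,-0.023],"turn":0},{"claw":-1,"travel":[0.163,0.012,-0.023],"turn":0}]'
```

```text
clock: 40.6
position: [0.5557, -0.0428, 0.2112]
ee_rot: [-0.0, 0.999, 0.038, -0.001]
contact_force: [-0.0, -0.4, 0.6]
width: 0.0511
gripper_force: 0.0
clock: 41.1
position: [0.5574, -0.0442, 0.2138]
ee_rot: [0.001, 0.999, 0.038, 0.003]
contact_force: [0.3, -1.1, 6.4]
width: 0.0241
gripper_force: 29.4
clock: 41.6
position: [0.5899, -0.042, 0.2081]
ee_rot: [0.001, 0.999, 0.038, 0.002]
contact_force: [2.1, -3.9, 3.7]
width: 0.0239
gripper_force: 29.8
```

```bash
python3 -m inch '[{"claw":-1,"travel":[0.039,0.003,-0.013],"turn":0},{"claw":-1,"travel":[0.077,0.005,-0.028],"turn":0},{"claw":-1,"travel":[0.114,0.008,-0.046],"turn":0},{"claw":-1,"travel":[0.15,0.01,-0.067],"turn":0},{"claw":-1,"travel":[0.183,0.013,-0.09],"turn":0}]'
python3 -m inch '[{"claw":-1,"travel":[0.016,0.001,-0.012],"turn":0},{"claw":-1,"travel":[0.032,0.002,-0.025],"turn":0},{"claw":-1,"travel":[0.032,0.002,-0.025],"turn":0},{"claw":-1,"travel":[0.032,0.002,-0.025],"turn":0}]'
python3 - <<'E'
from h import *
np.set_printoptions(precision=4,suppress=True)
snap('wrist','w21');snap('top','t21')
s=get_state();p=s['position'];print(p)
c=np.array([.5432,.1233]);y=np.deg2rad(4.1);R=np.array([[np.cos(y),np.sin(y)],[-np.sin(y),np.cos(y)]])
l=R@(p[:2]-c);print(l,p[2],np.arctan2(l[0],p[2]-.095),np.hypot(l[0],p[2]-.095))
g=cv2.cvtColor(cv2.imread('pics/w21.png'),cv2.COLOR_BGR2GRAY);ys,xs=np.where(g[250:320,255:300]<45);print(xs.mean()+255,ys.mean()+250)
E
```

```text
clock: 42.1
position: [0.6253, -0.0396, 0.19]
ee_rot: [0.001, 0.999, 0.038, 0.001]
contact_force: [-0.8, -4.9, 6.4]
width: 0.0236
gripper_force: 31.0
clock: 42.5
position: [0.6324, -0.0391, 0.1846]
ee_rot: [0.001, 0.999, 0.038, 0.002]
contact_force: [1.5, -5.6, 2.4]
width: 0.0243
gripper_force: 31.1
[ 0.6323 -0.0391  0.1845]
[ 0.0773 -0.1683] 0.18453485412127738 0.71224411365552 0.11829196442413006
274.99213011542497 296.82843651626445
```

```bash
python3 -m inch '[{"claw":0.1,"travel":[0,0,0],"turn":0},{"claw":0.1,"travel":[0,0,0],"turn":0},{"claw":0.1,"travel":[0,0,0.15],"turn":0},{"claw":0.1,"travel":[0,0,0.35],"turn":0},{"claw":0.1,"travel":[0,0,0.5],"turn":0}]' 30
python3 -m inch '[{"claw":0.3,"travel":[-0.27,0.96,0],"turn":0.238},{"claw":0.3,"travel":[-0.27,0.96,0],"turn":0.238},{"claw":0.3,"travel":[-0.27,0.96,0],"turn":0.238},{"claw":0.3,"travel":[-0.27,0.96,0],"turn":0.238},{"claw":0.3,"travel":[-0.27,0.96,0],"turn":0.238}]' 60
python3 -m inch '[{"claw":0.3,"travel":[-0.27,0.95,0],"turn":0.238},{"claw":0.3,"travel":[-0.27,0.95,0],"turn":0.238},{"claw":0.3,"travel":[-0.27,0.95,0],"turn":0.238},{"claw":0.3,"travel":[-0.27,0.95,0],"turn":0.238},{"claw":0.3,"travel":[-0.27,0.95,0],"turn":0.238}]'
python3 -m inch '[{"claw":0.3,"travel":[0,0,0],"turn":0.022},{"claw":0.3,"travel":[0,0,0],"turn":0.022},{"claw":0.3,"travel":[0,0,0],"turn":0.022},{"claw":0.3,"travel":[0,0,0],"turn":0.022}]'
```

```text
clock: 43.1
position: [0.631, -0.0368, 0.285]
ee_rot: [-0.001, 0.999, 0.038, -0.0]
contact_force: [1.2, -0.6, -0.3]
width: 0.0468
gripper_force: 0.0
clock: 43.6
position: [0.574, 0.161, 0.2833]
ee_rot: [-0.003, 0.914, 0.406, -0.0]
contact_force: [1.3, -0.7, 0.5]
width: 0.0555
gripper_force: 0.0
clock: 44.1
position: [0.5198, 0.3505, 0.2827]
ee_rot: [-0.003, 0.703, 0.712, 0.0]
contact_force: [0.7, -0.7, -0.2]
width: 0.0553
gripper_force: 0.0
clock: 44.5
position: [0.5231, 0.344, 0.2834]
ee_rot: [-0.0, 0.683, 0.731, -0.0]
contact_force: [0.2, 0.1, -0.4]
width: 0.0555
gripper_force: 0.0
```

```bash
python3 -m inch '[{"claw":0.3,"travel":[0.015,-0.003,-0.2],"turn":0},{"claw":0.3,"travel":[0.015,-0.003,-0.4],"turn":0},{"claw":0.3,"travel":[0.015,-0.003,-0.55],"turn":0},{"claw":0.3,"travel":[0.015,-0.003,-0.635],"turn":0},{"claw":0.3,"travel":[0.015,-0.003,-0.635],"turn":0}]' 60
python3 -m inch '[{"claw":0.3,"travel":[0,0,0],"turn":0},{"claw":-1,"travel":[0,0,0],"turn":0},{"claw":-1,"travel":[0,0,0],"turn":0},{"claw":-1,"travel":[0,0,0],"turn":0},{"claw":-1,"travel":[0,0,0],"turn":0}]' 70
python3 -m inch '[{"claw":-1,"travel":[0.002,-0.02,0],"turn":0},{"claw":-1,"travel":[0.003,-0.04,0],"turn":0},{"claw":-1,"travel":[0.004,-0.06,0],"turn":0},{"claw":-1,"travel":[0.004,-0.06,0],"turn":0}]'
```

```text
clock: 45.0
position: [0.5246, 0.3422, 0.1534]
ee_rot: [-0.001, 0.683, 0.731, -0.003]
contact_force: [-0.2, 0.9, 0.0]
width: 0.0557
gripper_force: 0.0
clock: 45.5
position: [0.5266, 0.344, 0.1587]
ee_rot: [0.0, 0.682, 0.731, 0.001]
contact_force: [-2.6, -0.6, 5.2]
width: 0.0287
gripper_force: 68.5
clock: 45.9
position: [0.5273, 0.3323, 0.1587]
ee_rot: [-0.0, 0.682, 0.731, 0.002]
contact_force: [-2.4, -0.5, 5.0]
width: 0.0283
gripper_force: 68.7
```

```bash
python3 -m inch '[{"claw":-1,"travel":[0.001,-0.015,0],"turn":0},{"claw":-1,"travel":[0.002,-0.03,0],"turn":0},{"claw":-1,"travel":[0.003,-0.045,0],"turn":0},{"claw":-1,"travel":[0.003,-0.045,0],"turn":0}]'
python3 -m inch '[{"claw":-1,"travel":[0.001,-0.01,0],"turn":0},{"claw":-1,"travel":[0.001,-0.015,0],"turn":0},{"claw":-1,"travel":[0.001,-0.015,0],"turn":0}]'
```

```text
clock: 46.3
position: [0.528, 0.3238, 0.1587]
ee_rot: [-0.0, 0.683, 0.731, 0.002]
contact_force: [-1.9, 1.8, 6.9]
width: 0.0283
gripper_force: 68.8
clock: 46.6
position: [0.5281, 0.3218, 0.1587]
ee_rot: [-0.001, 0.683, 0.731, 0.003]
contact_force: [-3.1, 3.8, 6.3]
width: 0.0285
gripper_force: 68.6
```

```bash
python3 -m inch '[{"claw":-1,"travel":[0.001,-0.01,0],"turn":0},{"claw":-1,"travel":[0.001,-0.02,0],"turn":0},{"claw":-1,"travel":[0.001,-0.03,0],"turn":0},{"claw":-1,"travel":[0.001,-0.03,0],"turn":0}]'
```

```text
clock: 47.0
position: [0.5283, 0.3191, 0.1587]
ee_rot: [-0.003, 0.683, 0.731, 0.005]
contact_force: [-2.9, 12.2, 4.1]
width: 0.0284
gripper_force: 68.9
```

```bash
python3 -m inch '[{"claw":0.3,"travel":[0,0.02,0],"turn":0},{"claw":0.3,"travel":[0,0.025,0],"turn":0},{"claw":0.3,"travel":[0,0.025,0],"turn":0},{"claw":0.3,"travel":[0,0.025,0.25],"turn":0},{"claw":0.3,"travel":[0,0.025,0.5],"turn":0}]'
python3 -m inch '[{"claw":0.3,"travel":[-0.2,-0.3,0.6],"turn":0},{"claw":0.3,"travel":[-0.4,-0.6,0.6],"turn":0},{"claw":0.3,"travel":[-0.5,-0.8,0.6],"turn":0},{"claw":0.3,"travel":[-0.5,-0.8,0.6],"turn":0},{"claw":0.3,"travel":[-0.5,-0.8,0.6],"turn":0}]'
python3 -m inch '[{"claw":0.3,"travel":[0,0,0],"turn":0},{"claw":0.3,"travel":[0,0,0],"turn":0},{"claw":0.3,"travel":[0,0,0],"turn":0}]'
python3 - <<'E'
from h import *
a=snap('wrist','w22');b=snap('scene','s22');c=snap('top','t22')
s=cv2.resize(b[150:290,190:330],(420,420));t=cv2.resize(c[140:270,140:320],(380,274))
o=np.zeros((600,800,3),np.uint8);o[:420,:420]=s;o[:274,420:]=t;o[290:575,420:]=cv2.resize(a,(380,285))
cv2.imwrite('pics/c22.png',o[:,:,::-1])
E
```

```text
clock: 47.5
position: [0.5273, 0.3174, 0.2558]
ee_rot: [-0.001, 0.683, 0.731, -0.002]
contact_force: [1.0, -0.4, 0.5]
width: 0.0559
gripper_force: 0.0
clock: 48.0
position: [0.4264, 0.156, 0.3784]
ee_rot: [0.001, 0.683, 0.731, 0.0]
contact_force: [0.2, -0.1, 1.0]
width: 0.0554
gripper_force: 0.0
clock: 48.3
position: [0.4284, 0.1589, 0.3759]
ee_rot: [-0.0, 0.682, 0.731, -0.0]
contact_force: [-0.5, 0.0, -0.1]
width: 0.0549
gripper_force: 0.0
```

View pics/c22.png

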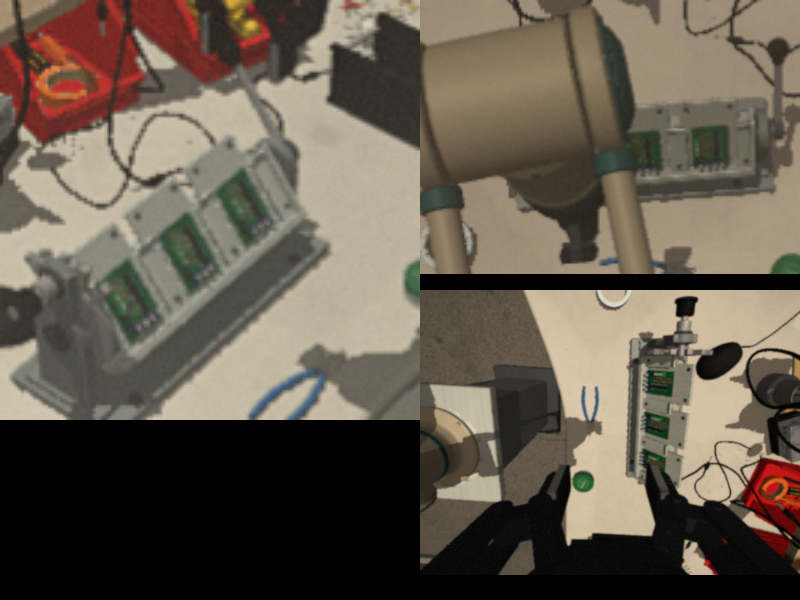

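```bash
python3 - <<'E'
from h import *
c=np.array([.5432,.1233]);y=np.deg2rad(4.1);R=np.array([[np.cos(y),np.sin(y)],[-np.sin(y),np.cos(y)]])
g=cv2.cvtColor(cv2.imread('pics/w22.png'),cv2.COLOR_BGR2GRAY)[0:60,370:415]
ys,xs=np.where(g<35);print(xs.min()+370,xs.max()+370,ys.min(),ys.max())
for v in (ys.min(),ys.mean(),ys.max()): print(v,R@(onz('wrist',(xs.mean()+370,v),.157,'w22')[:2]-c))
g=cv2.cvtColor(cv2.imread('pics/w5.png'),cv2.COLOR_BGR2GRAY)[185:240,260:298]
ys,xs=np.where(g<35)
for v in (ys.min(),ys.mean(),ys.max()): print(v,R@(onz('wrist',(xs.mean()+260,v+185),.157,'w5')[:2]-c))
E
```

```text
377 407 11 38
11 [-0.00120547  0.20955931]
23.584302325581394 [-8.23523134e-05  1.98765097e-01]
38 [0.0012417  0.18613417]
8 [-0.00115488  0.23382802]
29.208916083916083 [-0.00105913  0.21554502]
54 [-0.00094164  0.19308563]
```

The knob centre is at local y = 0.199, so the pin is home. I'm handing the job in.

```bash
python3 -c "
from rig import ticket; print(ticket.sign_off())"
```

```text
the job is handed in; nothing more can be done
None
```

The job is handed in: all three cards are pushed right down in the frame with their boards facing the front, the frame is tipped back to about 0.71 rad (third notch) with the pin measured home, and I kept the arm clear of the tape, tin and cutters.

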